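Turn the last biscuit chocolate side up and fit it into the row

TASK

Pick up the spatula and use it to turn over the biscuit that lies pale side up at the front of the finishing board, so that it comes down chocolate side up on the raised marble. Then push it with the spatula into the gap between the two others, easing them aside, until it sits at the back fence in the row of three. Finally lay the spatula back flat in its tray; do not touch the biscuit with the gripper or toss it high, and keep all three biscuits flat on the marble, chocolate side up, at the back fence.

Things in the scene. Friction and masses are not known exactly. Their poses are not given: they have to be found in the camera images.
- biscuit: The biscuit to turn, loose, 45 g, 64 mm across, 18 mm thick; one face pale, one chocolate. Flat faces 44 mm across; the edge bevels out 10 mm to an upright rim band 8 mm high, so the rim overhangs the surface by 5 mm all round. Origin at its centre, z out of the pale face. Starts pale side up on the board's apron, up to 25 mm short of the step, which can serve as the pivot to tip it over.
- neighbour_a: Loose biscuit already in the row on the board's +y side, same make and size as the one to turn (origin at its centre, z out of the pale face). It lies chocolate side up (z down) on the marble and must stay so.
- neighbour_b: The same on the board's -y side. The gap between the two is narrower than a biscuit, but the row has room for three side by side, with 40 mm to spare.
- board: Fixed board, 260 mm wide (y). Origin on the counter under the step's edge; x from apron to back fence, z up. Walnut apron, top 4 mm above the counter, x -108 to 0 mm; at x = 0 an upright 7 mm step up to the marble, top 11 mm above the counter. Fences 12 mm above the marble: back, inner face x = 138 mm; ends, inner faces y = +/-116 mm. A biscuit at the back fence has its centre at x = 106 mm.
- spatula: Loose cranked spatula, 100 g. Origin in the middle of its wooden grip, x to the blade, z up. Grip 16 mm wide (y), 22 mm high, x -95 to 35 mm. Flat steel blade 52 mm wide, 2.5 mm thick, x 60 to 130 mm, straight front edge, underside 40 mm below the origin. A wire foot at x = -98 mm, 42 mm wide, equally low, lets it stand level by itself.
- tray: Fixed white tray with a blue rim, 290 mm (x) by 124 mm (y). Origin on the counter under its centre, z up. Floor 3 mm, rim 7 mm above the counter, rim 4 mm wide. The spatula starts standing in it, blade toward +x, its origin 43 mm above the counter and about 15 mm to the -x side of the centre; it fits with some 25 mm to spare each way.
There are look-alikes about, which are no part of the job. What is shaped like the neighbour_a but blue is not meant.

How it is judged (in metres and radians):
On the way, in this order (a step that is already met when the one before it is completed fails the run):
1. the biscuit lies chocolate side up on the raised marble (x of biscuit in the frame of board above -0.005 m and z of biscuit in the frame of board between 0.016 and 0.025 m and angle between biscuit's own z axis and vertical above 3 rad), for 0.2 s.
2. the biscuit is pushed between the others to the back fence (x of biscuit in the frame of board between 0.088 and 0.112 m and y of biscuit in the frame of board between -0.095 and 0.095 m and z of biscuit in the frame of board between 0.016 and 0.025 m and angle between biscuit's own z axis and vertical above 3 rad and y of biscuit in the frame of board between -0.035 and 0.035 m), for 0.2 s.
At the end, for the whole second after the job is handed in: All three biscuits lie flat on the marble, chocolate side up, within 18 mm of the back fence, the turned one within 35 mm of the board's midline; the spatula lies level (0.1 rad) in its tray, origin within 60 mm along and 45 mm across of the centre; all at rest (all of step 2 and x of neighbour_a in the frame of board between 0.088 and 0.112 m and y of neighbour_a in the frame of board between -0.095 and 0.095 m and z of neighbour_a in the frame of board between 0.016 and 0.025 m and angle between each of neighbour_a, neighbour_b's own z axis and vertical above 3 rad and x of neighbour_b in the frame of board between 0.088 and 0.112 m and y of neighbour_b in the frame of board between -0.095 and 0.095 m and z of neighbour_b in the frame of board between 0.016 and 0.025 m and x of spatula in the frame of tray between -0.06 and 0.06 m and y of spatula in the frame of tray between -0.045 and 0.045 m and z of spatula in the frame of tray between 0.035 and 0.049 m and angle between spatula's own z axis and vertical below 0.1 rad and linear speed of each of biscuit, neighbour_a, neighbour_b, spatula below 0.02 m/s); the robot touches nothing.
It fails at once if the gripper touches the biscuit (contact force between any of the fingers, the arm and biscuit above 0.3 N).
It fails at once if the biscuit is tossed or lifted more than 150 mm above the counter (height (world z) of biscuit above 0.15 m).
It fails at once if a neighbour is tipped up (angle between any of neighbour_a, neighbour_b's own z axis and vertical below 2.5 rad).
It also fails if it takes over 59 s, if anything falls off the work surface, if the arm or the gripper's body presses on something with over 40 N, if the wrist force passes 120 N, or if a joint passes its speed limit or range.

ROBOT

A 6-joint arm with a two-finger parallel gripper is mounted at the origin on a cart in front of the work surface, level with it; the furniture and walls round the work are solid. World frame = base frame: x ahead of the robot, y to its left, z up, the work surface at z = 0. Lengths are in mm, angles in degrees, forces in N, time in s.
With the tool pointing down it reaches from about 300 to 850 mm from the base axis. Payload 4.2 kg.
Tool frame: the origin (TCP) lies at the centre of the arm's flange, where the gripper is bolted on; the fingertips stand 191 mm ahead of it and the grasp point (between the pads) lies 172 mm ahead of it; z points along the fingers, y is the direction in which the jaws open and shut (so a half turn about z gives the same grasp; the last joint's range is limited). The gripper opens to 91 mm and grips with 3 to 60 N. Pads are 32 mm wide; open, the fingers measure 118 mm over their backs; the gripper's body (76 mm by 178 mm) begins 60 mm behind the grasp point.
Start: joints at [73.74, 18.312, 89.639, -0, 72.044, -1.146], TCP at [149.929, 555.107, 404.776] pointing down, gripper open.
Joint ranges: [-177.97, 177.97], [-48.28, 115.42], [12.27, 149.76], [-77.06, 257.06], [2.81, 150.46], [-146.56, 146.56]. Speed limits (degrees/s): [147.25, 147.25, 180, 180, 180, 180].

INTERFACE

Orientations are given as [roll, pitch, yaw] about the fixed x, y, z axes, in that order (R = Rz(yaw) Ry(pitch) Rx(roll)).
In Python, from workcell import status, vision, ticket gives the robot as it stands.
- The arm moves only by the shell command python3 -m jog 'ROWS' [FORCE]. ROWS is JSON, a list of rows, each a list of 7 numbers: the finger opening in m, from 0 to 0.0912, then the shift along the tool's x, y, z in m, then the turn, a rotation vector about the tool's x, y, z in rad. A call has 1 to 12 rows; each row shifts and turns the commanded pose from where the row before left it, along the tool's axes as they then stand; what a row does not reach is not made up. A row lasts 1/8 s, in which the tool goes at most 62.5 mm and 10.7 degrees, less where a joint would pass 70% of its speed; a pose out of reach is approached as far as the arm can. A call with a gripper value outside its range is refused whole. The fingers move at their own pace and stop on an object; FORCE is the grip in N (left out, the last holds). Time passes only in rows, so rows that do not move let the fingers close. It gives the time, the measured TCP pose, the force and the opening at its end, in the units of the state.
- status.state(): the state, without advancing time (a new reading comes with each control period).
- vision.grab_frame(name): name is "side" or "top"; returns a dict with "color" (384x512x3 uint8, blue, green, red), "depth" (384x512 float32, mm along the optical axis (not along the pixel's ray), 0 where there is no reading), "fov_y" (degrees; the focal length in pixels is half the picture's height over the tangent of half this angle, whatever the lens; pixels are square), "cx", "cy" (the principal point, pixels), "pose" (4x4, takes a point from camera to world coordinates). Camera axes: x right, y down, z forward; pixel columns grow to the right and rows downward; lengths in mm; the calibration is good to about 2 mm. A picture is of the moment at which its call begins.
- ticket.job_done(): hands the job in, once; it reports no verdict.
Trained networks look in the newest picture that a camera, given by its name, has taken for a name from the list of things; names that differ only in an ending like _2 or _b are one class to them, and where a whole thing is asked for, a point or a joint stands for the part that bears it (a point fixed in the world has none). Each returns a list of dicts, best first, with "p" (0 to 1); they miss things now and then, are a little off and sometimes report something else, mostly with a low value. They report only what shows in the picture. A call takes as long as a camera call. They do not tell look-alikes from the thing itself.
- vision.find_in(camera, label): "location" ([x, y, z] in mm, in world coordinates, good to about 4 mm: the middle of the surface that is visible of it).
- vision.silhouettes(camera, label): "pixels" (384x512 bool, what is visible of it).
The state is a dict: "time_s": time; "qpos": joint angles; "qvel": joint speeds; "effort": joint torques, N m; "ee_pos": TCP position; "ee_rot": TCP orientation; "force": force on the tool from outside, world axes, zero at the start; "torque": the same for the moment, N m; "gripper_width": finger opening in mm.
Only numpy, scipy, OpenCV 4.12 (cv2) and the standard library are available. Lean on these libraries where they do the work, as an engineer would, in place of code of your own. Each camera call takes 0.05 s, during which the arm holds its last target.

## Working session

There is one attempt and no reset: what is moved stays moved. The work goes in short steps, Python scripts to look and compute and a shell command to move; the robot and the scene stay as the last step left them, time stands still between calls to the robot, and variables do not carry over. Pictures are saved under pics/ and viewed, and the job is handed in when it is done.

```bash
ls; mkdir -p pics; python3 - <<'E'
from workcell import status, vision
import cv2
s=status.state(); print(s)
for n in("top","side"):
    f=vision.grab_frame(n); cv2.imwrite(f"pics/{n}0.png",f["color"]); print(n,f["fov_y"],f["cx"],f["cy"],f["pose"])
E
```

```text
pics
{'time_s': 0.0, 'qpos': array([ 7.37395975e+01,  1.83515805e+01,  8.97068202e+01,  1.36430350e-04,
        7.20434486e+01, -1.14617934e+00]), 'qvel': array([-0.06980672, -0.08422533,  0.00172546, -0.0360494 ,  0.12958518,
       -0.04902506]), 'effort': array([-9.47315275e-04, -4.12453401e+01, -2.31962532e+01,  7.24399835e-02,
        4.58160380e-02, -1.56273081e-04]), 'ee_pos': array([149.88217551, 554.9472602 , 403.91778181]), 'ee_rot': array([-1.79898174e+02, -2.16699987e-03,  1.64885733e+02]), 'force': array([-0.3505775 , -0.2524585 ,  0.66705206]), 'torque': array([ 0.02023733, -0.04552713, -0.0266853 ]), 'gripper_width': 91.49787939163826}
top 52.664634035011616 251.55635494948527 195.50730030631334 [[-9.58600905e-03 -9.96172658e-01  8.68800528e-02  4.08537709e+02]
 [-9.99915941e-01  1.03079629e-02  7.86495284e-03 -2.00772807e+02]
 [-8.73040734e-03 -8.67973562e-02 -9.96187733e-01  1.29429419e+03]
 [ 0.00000000e+00  0.00000000e+00  0.00000000e+00  1.00000000e+00]]
side 51.50634617315283 255.66242027832124 185.55524327935512 [[ 6.65416268e-01 -6.41179913e-01  3.82242737e-01 -2.68210546e+01]
 [-7.46466862e-01 -5.69562796e-01  3.44071861e-01 -6.86160547e+02]
 [-2.90072420e-03 -5.14282550e-01 -8.57615907e-01  1.29005595e+03]
 [ 0.00000000e+00  0.00000000e+00  0.00000000e+00  1.00000000e+00]]
```

View pics/top0.png

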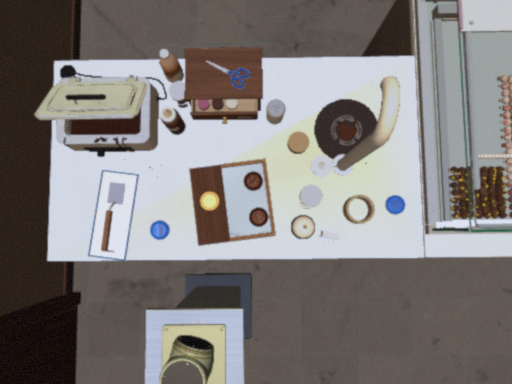

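View pics/side0.png

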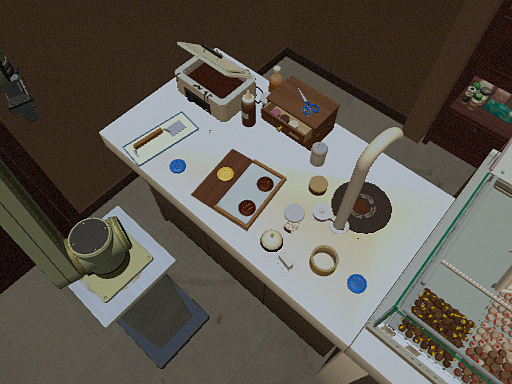

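The top view (world +x is up, +y is left) shows:
- The board is around (232,200), with the apron on its left and the pale biscuit at (209,200).
- The chocolate neighbours are at (253,181) and (259,217).
- The tray is at (113,215), with the spatula's blade pointing up at (116,192).
- The blue discs at (160,230) and (395,205) are look-alikes.

Next I'll measure these.

```bash
cat > h.py <<'E'
import numpy as np, cv2
from workcell import status, vision
def K(f):
    h=f["color"].shape[0]; return h/2/np.tan(np.radians(f["fov_y"]/2))
def cloud(f):
    F=K(f); d=f["depth"].astype(float); v,u=np.mgrid[:d.shape[0],:d.shape[1]]
    p=np.stack([(u-f["cx"])/F*d,(v-f["cy"])/F*d,d],-1)
    return p@f["pose"][:3,:3].T+f["pose"][:3,3]
def proj(f,P):
    P=np.atleast_2d(P); c=(P-f["pose"][:3,3])@f["pose"][:3,:3]
    F=K(f); return np.stack([c[:,0]/c[:,2]*F+f["cx"],c[:,1]/c[:,2]*F+f["cy"]],-1)
def ray(f,uv,z):
    uv=np.atleast_2d(uv).astype(float); F=K(f)
    d=np.stack([(uv[:,0]-f["cx"])/F,(uv[:,1]-f["cy"])/F,np.ones(len(uv))],-1)@f["pose"][:3,:3].T
    o=f["pose"][:3,3]; return o+d*((z-o[2])/d[:,2])[:,None]
E
python3 - <<'E'
from h import *
for n in("top","side"):
    f=vision.grab_frame(n); P=cloud(f)
    for l in("biscuit","neighbour_a","board","spatula","tray"):
        for r in vision.find_in(n,l): print(n,l,round(r["p"],2),np.round(r["location"]),np.round(proj(f,r["location"])[0]))
    for l in("board","tray","spatula"):
        for r in vision.silhouettes(n,l)[:2]:
            m=r["pixels"]; pts=P[m]; uv=np.argwhere(m)[:,::-1].astype(np.float32)
            rc=cv2.minAreaRect(uv); b=cv2.boxPoints(rc)
            print(n,l,round(r["p"],2),m.sum(),"z med",np.round(np.percentile(pts[:,2],[5,50,95])),"box world",np.round(ray(f,b,7),0)[:,:2].tolist())
    if n=="top":
        x0,y0=180,150; big=cv2.resize(f["color"][150:255,85:285],None,fx=4,fy=4,interpolation=cv2.INTER_CUBIC); cv2.imwrite("pics/crop0.png",big)
        print("table z",np.median(P[240:250,300:400,2]))
E
```

```text
top biscuit 0.87 [501. -50.  21.] [209. 202.]
top neighbour_a 0.83 [407. 115.  18.] [159. 231.]
top neighbour_a 0.81 [ 487. -663.   19.] [395. 204.]
top neighbour_a 0.56 [ 562. -196.   28.] [253. 183.]
top neighbour_a 0.53 [ 447. -216.   31.] [259. 217.]
top board 0.76 [ 499. -121.   14.] [231. 202.]
top spatula 0.61 [499. 268.   8.] [114. 203.]
top spatula 0.47 [501. -54.  22.] [210. 202.]
top tray 0.97 [456. 267.   4.] [115. 216.]
top board 0.59 5104 z med [ 1.  8. 23.] box world [[616.0, 22.0], [646.0, -238.0], [388.0, -267.0], [358.0, -12.0]]
top tray 0.65 2788 z med [-1.  4.  9.] box world [[328.0, 356.0], [618.0, 316.0], [594.0, 183.0], [306.0, 226.0]]
top spatula 0.94 622 z med [ 2. 11. 56.] box world [[346.0, 322.0], [575.0, 283.0], [565.0, 233.0], [336.0, 273.0]]
table z -0.9762357534400508
side biscuit 0.75 [498. -54.  18.] [224. 174.]
side neighbour_a 0.79 [ 452. -218.   24.] [248. 207.]
side neighbour_a 0.71 [ 565. -205.   27.] [266. 184.]
side neighbour_a 0.7 [405. 112.  22.] [176. 165.]
side neighbour_a 0.53 [ 481. -667.   17.] [356. 284.]
side neighbour_a 0.37 [ 490. -129.   14.] [237. 188.]
side spatula 0.76 [454. 268.  36.] [158. 134.]
side tray 0.62 [451. 262.  -0.] [161. 141.]
side tray 0.27 [ 450. -215.   24.] [247. 207.]
side board 0.85 3565 z med [ 0.  9. 23.] box world [[355.0, -14.0], [638.0, 58.0], [645.0, -236.0], [378.0, -281.0]]
side tray 0.95 1318 z med [-2.  3. 10.] box world [[328.0, 348.0], [633.0, 316.0], [590.0, 188.0], [298.0, 227.0]]
side spatula 0.86 385 z med [ 3. 36. 56.] box world [[359.0, 346.0], [583.0, 288.0], [556.0, 225.0], [338.0, 284.0]]
```

View pics/crop0.png

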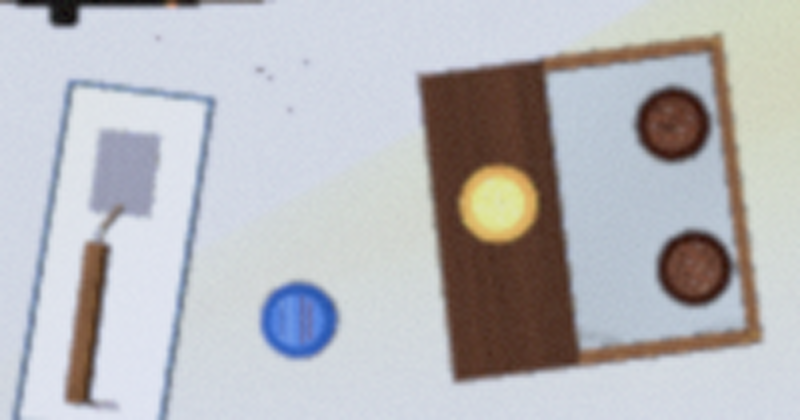

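```bash
python3 - <<'E'
from h import *
f=vision.grab_frame("top"); 
cv2.imwrite("pics/crop1.png",cv2.resize(f["color"][155:250,180:285],None,fx=7,fy=7,interpolation=cv2.INTER_CUBIC)[:600])
cv2.imwrite("pics/crop2.png",cv2.resize(f["color"][165:265,80:145],None,fx=6,fy=6,interpolation=cv2.INTER_CUBIC))
f=vision.grab_frame("side"); 
cv2.imwrite("pics/crop3.png",cv2.resize(f["color"][145:232,185:292],None,fx=7,fy=7,interpolation=cv2.INTER_CUBIC)[:600])
cv2.imwrite("pics/crop4.png",cv2.resize(f["color"][105:165,115:205],None,fx=8,fy=8,interpolation=cv2.INTER_CUBIC))
E
```

```text
(no output)
```

View pics/crop1.png

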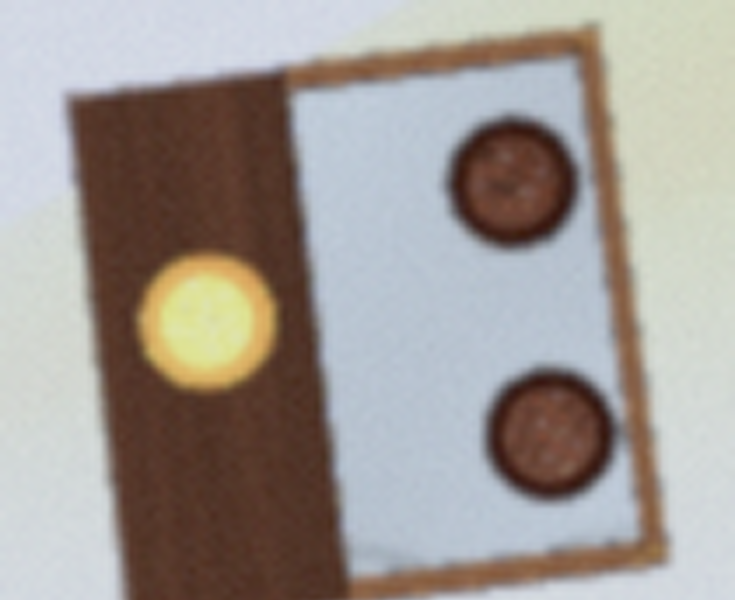

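View pics/crop2.png

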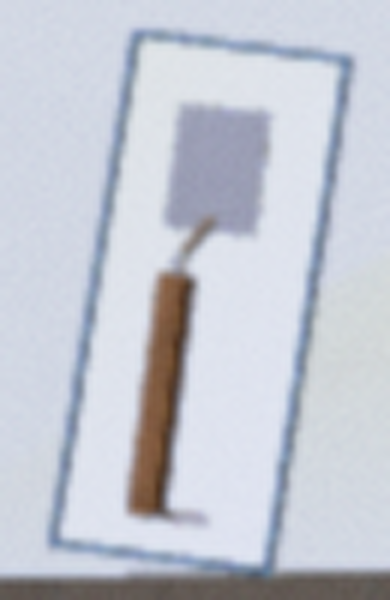

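View pics/crop3.png

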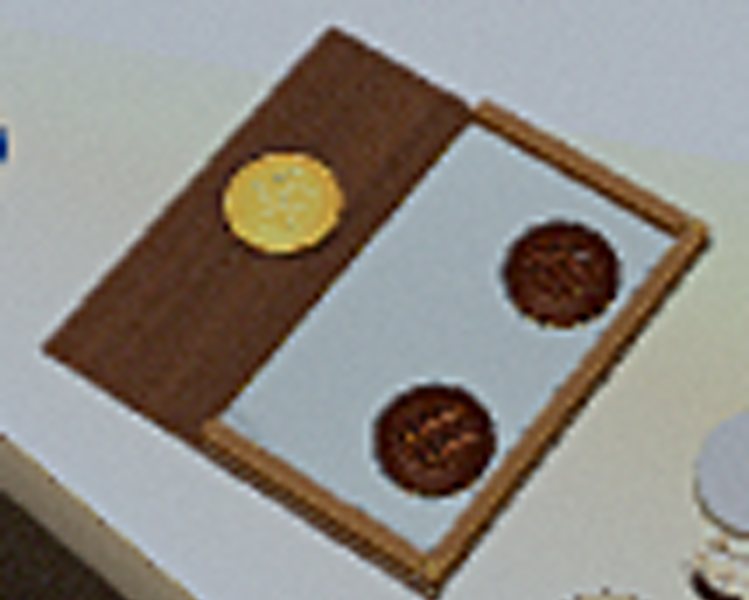

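View pics/crop4.png

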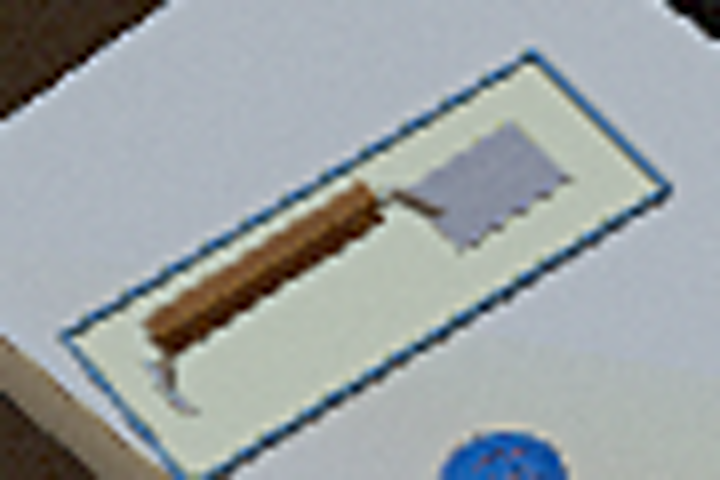

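```bash
cat > fit0.py <<'E'
from h import *
from scipy.optimize import least_squares
ft=vision.grab_frame("top"); fs=vision.grab_frame("side")
def o(c,s,off): return (np.array(c)+.5)/s-.5+np.array(off)
def fit(obs,g,z0=0):
    def r(p):
        c,s=np.cos(p[2]),np.sin(p[2]); R=np.array([[c,-s,0],[s,c,0],[0,0,1]]); e=[]
        for f,uv,L in obs: e.append(proj(f,np.array(L)@R.T+[p[0],p[1],z0])[0]-uv)
        return np.ravel(e)
    q=least_squares(r,g,loss="soft_l1",f_scale=.5); return q.x,np.round(r(q.x).reshape(-1,2),1).tolist()
T1=lambda c:o(c,7,(180,155)); S1=lambda c:o(c,7,(185,145)); T2=lambda c:o(c,6,(80,165)); S2=lambda c:o(c,8,(115,105)); T0=lambda c:o(c,4,(85,150))
B_t=[(ft,T1((68,97)),(-108,130,4)),(ft,T0((455,380)),(-108,-130,4)),(ft,T1((578,57)),(138,116,23)),(ft,T1((638,548)),(138,-116,23)),(ft,T1((291,90)),(0,116,11)),(ft,T1((347,576)),(0,-116,11))]
B_s=[(fs,S1((333,27)),(-108,130,4)),(fs,S1((43,348)),(-108,-130,4)),(fs,S1((472,125)),(0,116,11)),(fs,S1((680,240)),(138,116,11)),(fs,S1((220,415)),(0,-116,11)),(fs,S1((428,548)),(138,-116,23))]
Tr_t=[(ft,T2(c),l) for c,l in zip([(135,32),(352,60),(270,572),(52,545)],[(145,62,7),(145,-62,7),(-145,-62,7),(-145,62,7)])]
Tr_s=[(fs,S2(c),l) for c,l in zip([(532,50),(670,187),(65,335)],[(145,62,7),(145,-62,7),(-145,62,7)])]
Sp_t=[(ft,T2(c),l) for c,l in zip([(178,104),(270,111),(257,237),(163,228),(160,272),(193,277),(130,514),(165,517)],[(130,26,-38),(130,-26,-38),(60,-26,-38),(60,26,-38),(35,8,11),(35,-8,11),(-95,8,11),(-95,-8,11)])]
Sp_s=[(fs,S2(c),l) for c,l in zip([(512,122),(570,180),(462,250),(362,182),(385,203),(145,322)],[(130,26,-38),(130,-26,-38),(60,-26,-38),(35,8,11),(35,-8,11),(-95,8,11)])]
for nm,a,b,g,z in(("board",B_t,B_s,(500,-120,-1.7),0),("tray",Tr_t,Tr_s,(460,270,-.15),0),("spat",Sp_t,Sp_s,(450,270,-.15),43)):
    for k,ob in(("t",a),("s",b),("both",a+b)):
        x,r=fit(ob,g,z); print(nm,k,np.round(x[:2],1),round(np.degrees(x[2]),2),r)
        if k=="both": pose=x
    if nm=="board": bd=pose
    if nm=="tray": tr=pose
    if nm=="spat":
        c,s=np.cos(tr[2]),np.sin(tr[2]); d=pose[:2]-tr[:2]; print("spat in tray",c*d[0]+s*d[1],-s*d[0]+c*d[1])
# biscuits
def inb(p):
    c,s=np.cos(bd[2]),np.sin(bd[2]); d=p[:2]-bd[:2]; return np.round([c*d[0]+s*d[1],-s*d[0]+c*d[1]],1)
import sys
for n,f in(("top",ft),("side",fs)):
  P=cloud(f)
  for l,h,zc in(("biscuit",13,13),("neighbour_a",20,20)):
    for r in vision.silhouettes(n,l):
        m=r["pixels"]; uv=np.argwhere(m)[:,::-1]; (cx,cy),rad=cv2.minEnclosingCircle(uv.astype(np.float32))
        c=ray(f,uv.mean(0),zc+5)[0]; print(n,l,round(r["p"],2),m.sum(),np.round(uv.mean(0),1),"w",np.round(c,1),"board",inb(c),"z95",np.round(np.percentile(P[m][:,2],[50,90]),1))
E
python3 fit0.py
```

```text
board t [ 498.9 -103. ] -83.81 [[-0.1, -0.5], [-1.1, 0.6], [0.2, -0.3], [0.2, -0.6], [0.2, 0.5], [-0.0, 0.3]]
board s [ 499.5 -104.8] -83.17 [[-0.1, -0.8], [-0.3, -0.2], [0.1, -0.7], [0.2, 0.1], [-0.5, 1.2], [0.5, 0.4]]
board both [ 499.4 -103.7] -83.49 [[-0.1, -0.5], [-0.6, 0.6], [0.2, -0.6], [0.6, -1.0], [0.2, 0.3], [0.4, 0.1], [-0.0, -0.9], [-0.6, -0.6], [0.0, -0.7], [0.0, 0.2], [-0.9, 0.9], [-0.0, 0.3]]
tray t [462.  269.9] -7.96 [[-0.0, -0.5], [0.1, -0.5], [0.3, 0.8], [-0.4, 0.3]]
tray s [460.4 269. ] -7.58 [[0.2, -0.3], [0.4, -0.1], [-1.0, 0.2]]
tray both [461.2 269.7] -7.84 [[-0.1, -0.3], [0.1, -0.3], [0.4, 1.0], [-0.3, 0.6], [0.4, -0.4], [0.4, -0.1], [-0.9, -0.1]]
spat t [439.8 271.4] -4.76 [[0.1, 0.1], [0.1, 0.0], [0.1, -0.2], [0.4, 0.1], [-0.2, -0.1], [-0.8, -0.5], [0.5, 0.3], [-0.4, 0.2]]
spat s [438.4 269.8] -5.24 [[-0.2, 0.1], [0.3, -0.0], [0.1, 0.4], [0.2, -0.3], [-0.3, -0.6], [-0.1, 0.2]]
spat both [439.5 271. ] -4.9 [[0.3, 0.1], [0.3, 0.1], [0.3, -0.1], [0.5, 0.2], [-0.1, 0.0], [-0.6, -0.4], [0.5, 0.4], [-0.3, 0.3], [-0.3, -0.3], [0.2, -0.5], [0.1, 0.0], [0.1, -0.6], 
[... 360 characters left out ...]
.5 19.3]
top neighbour_a 0.75 243 [252.4 180.5] w [ 568.8 -194.2   25. ] board [97.7 58.7] z95 [28.  31.6]
top neighbour_a 0.72 276 [158.9 229.4] w [411.1 113.1  25. ] board [-225.4  -63.1] z95 [16.9 20.3]
top neighbour_a 0.71 331 [258.2 217. ] w [ 448.6 -211.9   25. ] board [101.7 -62.7] z95 [26.8 31. ]
side biscuit 0.75 201 [225.2 174. ] w [501.5 -55.3  18. ] board [-47.9   7.6] z95 [20.1 24.7]
side neighbour_a 0.58 235 [246.3 207.4] w [ 446.6 -214.3   25. ] board [103.8 -65. ] z95 [27.3 31.4]
side neighbour_a 0.55 283 [356.3 283.4] w [ 478.  -666.5   25. ] board [556.7 -85.1] z95 [16.5 20.1]
side neighbour_a 0.5 189 [177.2 165.8] w [403.5 104.3  25. ] board [-217.5  -71.6] z95 [15.6 20.4]
```

Biscuit to turn: the yellow/pale one at (209,200). The neighbours are the two brown discs inside the board at (253,181) and (259,217). The blue discs at (160,230) and (395,205) lie off the board and are excluded, which the enlarged crop confirms. I'll approach the spatula grip first.

```bash
cat > d.py <<'E'
import sys,numpy as np
from scipy.spatial.transform import Rotation as Ro
from workcell import status
# usage: d.py x y z roll pitch yaw -> shift in tool axes (AFTER rotation) and rotvec in tool axes
a=list(map(float,sys.argv[1:])); s=status.state()
R0=Ro.from_euler("xyz",s["ee_rot"],degrees=True); R1=Ro.from_euler("xyz",a[3:],degrees=True)
d=np.array(a[:3])-s["ee_pos"]
print("t",s["time_s"],"pos",s["ee_pos"].round(1),"rot",s["ee_rot"].round(2),"F",s["force"].round(1),"w",round(s["gripper_width"],1))
print("rotvec(tool)",(R0.inv()*R1).as_rotvec().round(4),"shift m: old axes",(R0.inv().apply(d)/1e3).round(4),"new axes",(R1.inv().apply(d)/1e3).round(4))
E
python3 d.py 451.3 269.7 300 180 0 175.1
```

```text
t 1.4 pos [149.9 555.1 404.8] rot [179.99  -0.   164.89] F [ 0.2  0.7 -0.4] w 91.3
rotvec(tool) [ 1.000e-04  0.000e+00 -1.783e-01] shift m: old axes [-0.3654 -0.197   0.1048] new axes [-0.3247 -0.2586  0.1048]
```

```bash
python3 -m jog '[[0.0912,0,0,0,0,0,-0.178],[0.0912,-0.036,-0.0287,0.010,0,0,0],[0.0912,-0.036,-0.0287,0.010,0,0,0],[0.0912,-0.036,-0.0287,0.010,0,0,0],[0.0912,-0.036,-0.0287,0.010,0,0,0],[0.0912,-0.036,-0.0287,0.010,0,0,0],[0.0912,-0.036,-0.0287,0.010,0,0,0],[0.0912,-0.036,-0.0287,0.010,0,0,0],[0.0912,-0.036,-0.0287,0.010,0,0,0],[0.0912,-0.036,-0.0287,0.010,0,0,0],[0.0912,0,0,0,0,0,0],[0.0912,0,0,0,0,0,0]]'; python3 d.py 451.3 269.7 215 180 0 175.1
```

```text
time_s: 2.9
ee_pos: [450.5, 270.1, 314.8]
ee_rot: [180.0, -0.0, 175.0]
force: [-0.6, -0.2, 0.4]
gripper_width: 90.9
t 2.9 pos [450.5 270.1 314.8] rot [ 1.7998e+02 -2.0000e-02  1.7505e+02] F [-0.6 -0.2  0.4] w 90.9
rotvec(tool) [ 0.0004 -0.0004 -0.0009] shift m: old axes [-0.0009 -0.0004  0.0998] new axes [-0.0009 -0.0004  0.0998]
```

```bash
python3 -m jog '[[0.0912,-0.001,0,0.04,0,0,0],[0.0912,0,0,0.04,0,0,0],[0.0912,0,0,0.02,0,0,0],[0.0912,0,0,0,0,0,0],[0.0,0,0,0,0,0,0],[0.0,0,0,0,0,0,0],[0.0,0,0,0,0,0,0],[0.0,0,0,0,0,0,0],[0.0,0,0,0,0,0,0],[0.0,0,0,0,0,0,0],[0,0,0,0,0,0,0]]' 50; python3 d.py 451.3 269.7 215 180 0 175.1
python3 - <<'E'
from h import *
f=vision.grab_frame("side"); cv2.imwrite("pics/g1.png",cv2.resize(f["color"][70:190,100:250],None,fx=5,fy=5,interpolation=cv2.INTER_CUBIC))
E
```

```text
time_s: 4.28
ee_pos: [451.6, 269.9, 214.7]
ee_rot: [180.0, -0.0, 175.1]
force: [0.2, 0.2, 0.3]
gripper_width: 24.2
t 4.275 pos [451.6 269.9 214.7] rot [ 1.8000e+02 -1.0000e-02  1.7508e+02] F [0.2 0.2 0.3] w 24.2
rotvec(tool) [ 0.     -0.0001 -0.0003] shift m: old axes [ 0.0003 -0.0002 -0.0003] new axes [ 0.0003 -0.0002 -0.0003]
```

View pics/g1.png

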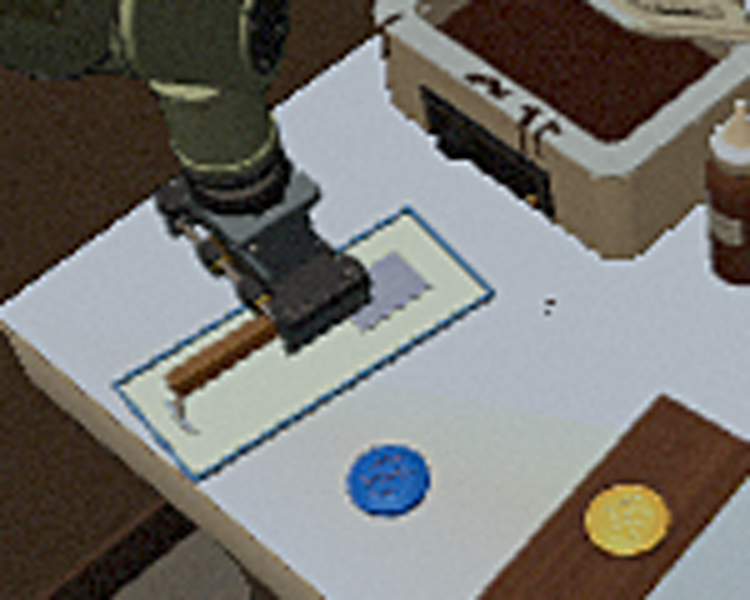

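The side view shows the fingers straddling the grip at about (320,310), and they are still closing. I'll let them finish.

```bash
python3 -m jog '[[0.0,0,0,0,0,0,0],[0.0,0,0,0,0,0,0],[0.0,0,0,0,0,0,0],[0.0,0,0,0,0,0,0],[0,0,0,0,0,0,0]]' 50; python3 -m jog '[[0,0,0,-0.01,0,0,0],[0,0,0,-0.03,0,0,0],[0,0,0,-0.03,0,0,0],[0,0,0,-0.03,0,0,0],[0,0,0,0,0,0,0],[0,0,0,0,0,0,0]]'
python3 - <<'E'
from h import *
for n in("top","side"):
    f=vision.grab_frame(n); u=(80,130) if n=="top" else(100,70)
    cv2.imwrite(f"pics/g2{n}.png",cv2.resize(f["color"][u[1]:u[1]+120,u[0]:u[0]+150],None,fx=5,fy=5,interpolation=cv2.INTER_CUBIC))
    for r in vision.find_in(n,"spatula"): print(n,r)
E
```

```text
time_s: 4.95
ee_pos: [451.5, 269.9, 214.7]
ee_rot: [-180.0, -0.0, 175.1]
force: [-0.3, 0.9, 0.2]
gripper_width: 15.5
time_s: 5.7
ee_pos: [451.2, 269.7, 314.1]
ee_rot: [-180.0, -0.1, 175.1]
force: [0.1, 0.2, -1.4]
gripper_width: 15.6
top {'location': [515.0, 263.8, 107.1], 'p': 0.63}
side {'location': [421.6, 264.7, 134.1], 'p': 0.73}
```

View pics/g2side.png

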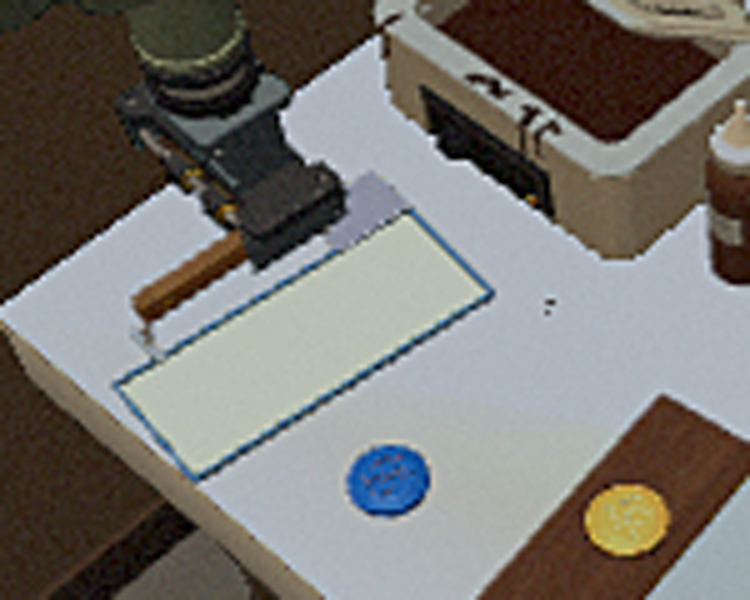

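View pics/g2top.png

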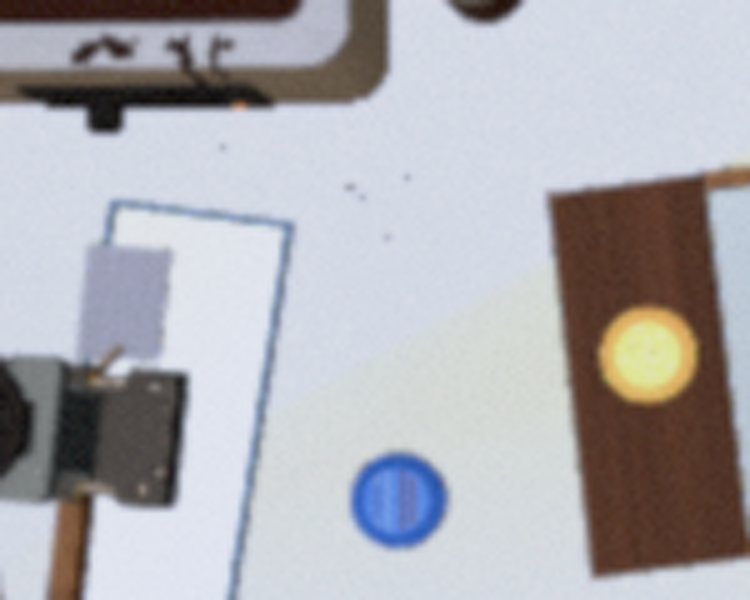

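```bash
python3 - <<'E'
from h import *
from scipy.optimize import least_squares
ft=vision.grab_frame("top"); fs=vision.grab_frame("side")
o=lambda c,off:(np.array(c)+.5)/5-.5+np.array(off)
t=[(ft,o(c,(80,130)),l) for c,l in zip([(88,243),(171,250),(162,357)],[(130,26,-37.5),(130,-26,-37.5),(60,-26,-37.5)])]
s=[(fs,o(c,(100,70)),l) for c,l in zip([(375,170),(415,210),(128,297)],[(130,26,-37.5),(130,-26,-37.5),(-95,8,11)])]
for ob in(t,s,t+s):
  for free in(0,1):
    def r(p):
        c,q=np.cos(p[2]),np.sin(p[2]);b=p[3] if free else 0
        R=np.array([[c,-q,0],[q,c,0],[0,0,1]])@np.array([[np.cos(b),0,np.sin(b)],[0,1,0],[-np.sin(b),0,np.cos(b)]])
        return np.ravel([proj(f,R@np.array(l)+[p[0],p[1],142.4])[0]-uv for f,uv,l in ob])
    x=least_squares(r,[440,270,-.08,0]).x; print(x[:2].round(1),np.degrees(x[2:]).round(2),np.abs(r(x)).max().round(2))
E
```

```text
[439.7 268.8] [-3.53  0.  ] 0.55
[442.7 269.7] [-2.79  3.37] 0.54
[437.5 267.7] [-5.92  0.  ] 0.37
[437.2 267.7] [-6.22 -0.42] 0.3
[439.3 269.8] [-4.7  0. ] 1.26
[440.1 269.6] [-4.2   0.98] 1.06
```

```bash
cat > w.py <<'E'
# w.py "bx,by,bz,pitch[,yawoff]" ... : successive waypoints of blade lower front edge in board frame (bz above counter); prints row increments
import sys,numpy as np
from scipy.spatial.transform import Rotation as Ro
from workcell import status
import json,os
B=json.load(open("board.json")) # x,y,yawdeg
TIP=np.array([-118,0,211.7])
def pose(bx,by,bz,p,yo=0):
    a=np.radians(B[2]); pt=np.array([B[0]+np.cos(a)*bx-np.sin(a)*by,B[1]+np.sin(a)*bx+np.cos(a)*by,bz])
    R=Ro.from_euler("z",B[2]+180+yo,degrees=True)*Ro.from_euler("x",180,degrees=True)*Ro.from_euler("y",p,degrees=True)
    return R,pt-R.apply(TIP)
s=status.state(); R0=Ro.from_euler("xyz",s["ee_rot"],degrees=True); t0=s["ee_pos"]
a=np.radians(B[2]); tip=t0+R0.apply(TIP); d=tip[:2]-B[:2]
print("t",round(s["time_s"],2),"tip in board",np.round([np.cos(a)*d[0]+np.sin(a)*d[1],-np.sin(a)*d[0]+np.cos(a)*d[1],tip[2]],1),"F",s["force"].round(1),"T",s["torque"].round(2),"w",round(s["gripper_width"],1),"rot",s["ee_rot"].round(2))
for w in sys.argv[1:]:
    R1,t1=pose(*map(float,w.split(",")))
    rv=(R0.inv()*R1).as_rotvec(); d=t1-t0
    print(w,"shift(before-turn axes)",(R0.inv().apply(d)/1e3).round(4).tolist(),"(after)",(R1.inv().apply(d)/1e3).round(4).tolist(),"rv",rv.round(4).tolist())
    R0,t0=R1,t1
E
echo '[499.4,-103.7,-83.5]' > board.json
python3 -m jog '[[0,0,0,0,0,0,0.1715],[0,0,0,0,0,0,0.1715],[0,0,0,0,0,0,0.1715],[0,0,0,0,0,0,0.1715],[0,0,0,0,0,0,0.1715],[0,0,0,0,0,0,0.1715],[0,0,0,0,0,0,0.1715],[0,0,0,0,0,0,0.1715],[0,0,0,0,0,0,0]]'; python3 w.py -100,9.4,60,4
```

```text
time_s: 7.12
ee_pos: [451.6, 269.9, 314.4]
ee_rot: [-180.0, 0.0, 96.6]
force: [-0.1, 0.2, -0.4]
gripper_width: 16.0
t 7.12 tip in board [-258.6   -5.1  102.7] F [-0.1  0.2 -0.4] T [-0.09  0.05  0.03] w 16.0 rot [-1.7997e+02  1.0000e-02  9.6590e+01]
-100,9.4,60,4 shift(before-turn axes) [-0.1737, 0.0143, 0.035] (after) [-0.1757, 0.0146, 0.0228] rv [-0.0006, 0.07, 0.0016]
```

```bash
python3 -m jog '[[0,0,0,0,0,0.07,0.0016],[0,-0.0351,0.0029,0.0046,0,0,0],[0,-0.0351,0.0029,0.0046,0,0,0],[0,-0.0351,0.0029,0.0046,0,0,0],[0,-0.0351,0.0029,0.0046,0,0,0],[0,-0.0351,0.0029,0.0046,0,0,0],[0,0,0,0,0,0,0],[0,0,0,0,0,0,0]]'; python3 w.py -97,9.4,8,4
python3 - <<'E'
from h import *
for n in("top","side"):
    f=vision.grab_frame(n); u=(150,150) if n=="top" else(150,90)
    cv2.imwrite(f"pics/a1{n}.png",cv2.resize(f["color"][u[1]:u[1]+100,u[0]:u[0]+130],None,fx=6,fy=6,interpolation=cv2.INTER_CUBIC))
E
```

```text
time_s: 8.12
ee_pos: [485.3, 99.4, 279.5]
ee_rot: [180.0, -4.0, 96.4]
force: [-0.5, 0.2, -0.6]
gripper_width: 15.5
t 8.12 tip in board [-100.5    8.9   60.1] F [-0.5  0.2 -0.6] T [-0.17  0.01 -0.03] w 15.5 rot [180.    -4.03  96.45]
-97,9.4,8,4 shift(before-turn axes) [-0.0071, 0.0004, 0.0518] (after) [-0.007, 0.0004, 0.0518] rv [0.0001, -0.0006, -0.0009]
```

View pics/a1side.png

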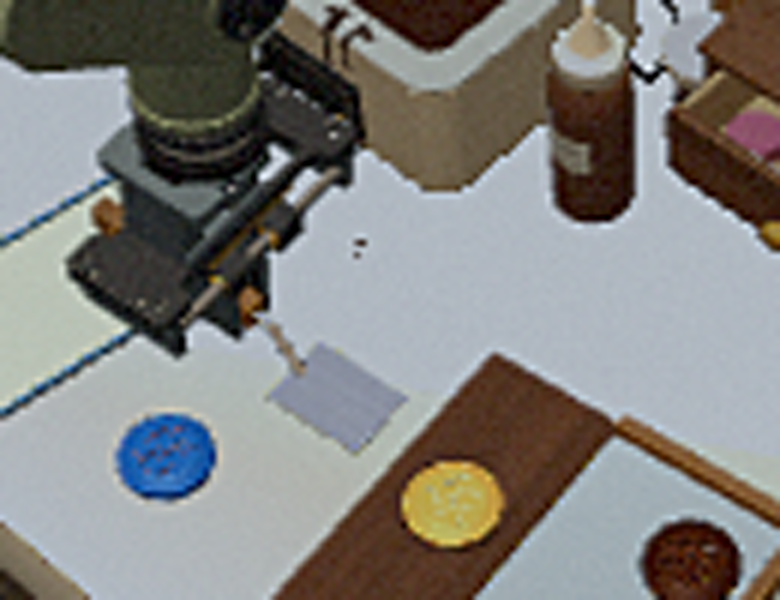

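View pics/a1top.png

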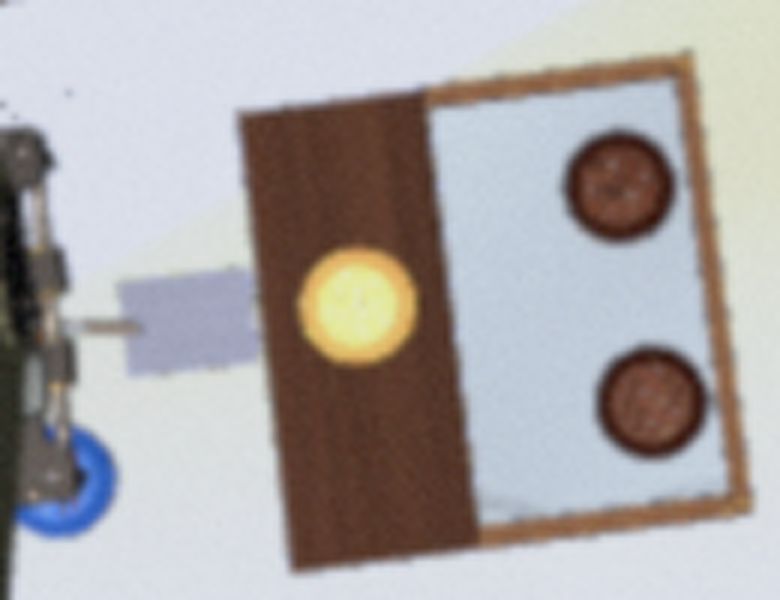

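```bash
python3 - <<'E'
from h import *
import json
B=json.load(open("board.json")); a=np.radians(B[2])
b2w=lambda x,y,z:np.array([B[0]+np.cos(a)*x-np.sin(a)*y,B[1]+np.sin(a)*x+np.cos(a)*y,z])
for n,u in(("top",(150,150)),("side",(150,90))):
    f=vision.grab_frame(n)
    c=lambda p:np.round((proj(f,b2w(*p))[0]-u+.5)*6-.5,0)
    print(n,"tipL",c((-100.5,8.9+26,62.5)),"tipR",c((-100.5,8.9-26,62.5)),"step y+-116",c((0,116,11)),c((0,-116,11)),"apron",c((-108,130,4)),c((-108,-130,4)))
    o=lambda uv,z:(lambda d:np.round([np.cos(a)*d[0]+np.sin(a)*d[1],-np.sin(a)*d[0]+np.cos(a)*d[1]],1))(ray(f,(np.array(uv)+.5)/6-.5+u,z)[0][:2]-B[:2])
    if n=="top": print("bis",o((358,306),17),"A",o((620,186),24),"B",o((652,402),24))
    else: print("bis",o((453,499),19))
E
```

```text
top tipL [253. 267.] tipR [263. 364.] step y+-116 [431. 109.] [480. 524.] apron [238. 110.] [289. 574.]
bis [-52.1  11.1] A [99.3 58.4] B [102.  -61.4]
side tipL [409. 398.] tipR [357. 454.] step y+-116 [615. 433.] [393. 691.] apron [495. 347.] [243. 624.]
bis [-51.1  11.3]
```

```bash
cat > path.py <<'E'
import numpy as np
# local profile (x fwd, z up; chocolate face down)
prof=np.array([(-22,-9),(22,-9),(32,-4),(32,4),(22,9),(-22,9),(-32,4),(-32,-4),(-22,-9)],float)
pts=np.concatenate([np.linspace(prof[i],prof[i+1],80) for i in range(8)])
def place(ph):
    c,s=np.cos(ph),np.sin(ph); R=np.array([[c,s],[-s,c]]) # nose down
    q=pts@R.T; dz=4-q[:,1].min(); q[:,1]+=dz
    dx=-q[q[:,1]<11][:,0].max(); return R,np.array([dx,dz])
if __name__=="__main__":
    for d in range(0,96,8):
        R,t=place(np.radians(d)); print(d,"com",t.round(1),*[f"c{cx}:"+str((R@np.array([cx,-9.])+t-[0,2.5]).round(1)) for cx in(-22,-18,-14)])
E
python3 path.py
python3 w.py -98,11,5,4 -75,11,5,4 -57,11,5,4
```

```text
0 com [-32.  13.] c-22:[-54.    1.5] c-18:[-50.    1.5] c-14:[-46.    1.5]
8 com [-31.6  16. ] c-22:[-54.6   7.6] c-18:[-50.7   7.1] c-14:[-46.7   6.5]
16 com [-31.1  18.7] c-22:[-54.7  13.6] c-18:[-50.8  12.5] c-14:[-47.   11.4]
24 com [-30.5  21.2] c-22:[-54.2  19.4] c-18:[-50.6  17.8] c-14:[-46.9  16.1]
32 com [-29.3  24.3] c-22:[-52.7  25.9] c-18:[-49.3  23.8] c-14:[-45.9  21.6]
40 com [-27.1  27.6] c-22:[-49.7  32.4] c-18:[-46.7  29.8] c-14:[-43.6  27.2]
48 com [-24.4  30.5] c-22:[-45.8  38.3] c-18:[-43.1  35.3] c-14:[-40.4  32.3]
56 com [-21.2  32.8] c-22:[-41.   43.5] c-18:[-38.7  40.2] c-14:[-36.5  36.8]
64 com [-17.7  34.5] c-22:[-35.4  47.8] c-18:[-33.6  44.2] c-14:[-31.9  40.7]
72 com [-14.4  35.7] c-22:[-29.7  51.3] c-18:[-28.5  47.5] c-14:[-27.3  43.7]
80 com [-11.2  36.2] c-22:[-23.8  53.8] c-18:[-23.1  49.9] c-14:[-22.4  45.9]
88 com [-8.2 36.1] c-22:[-17.9  55.3] c-18:[-17.8  51.3] c-14:[-17.7  47.3]
t 8.32 tip in board [-101.1    9.    60.2] F [-0.7  0.2 -0.4] T [-0.12  0.02  0.03] w 15.3 rot [179.98  -4.02  96.49]
-98,11,5,4 shift(before-turn axes) [-0.0068, 0.002, 0.0549] (after) [-0.0068, 0.002, 0.0549] rv [0.0004, -0.0004, -0.0002]
-75,11,5,4 shift(before-turn axes) [-0.0229, 0.0, -0.0016] (after) [-0.0229, 0.0, -0.0016] rv [0.0, 0.0, 0.0]
-57,11,5,4 shift(before-turn axes) [-0.018, 0.0, -0.0013] (after) [-0.018, 0.0, -0.0013] rv [0.0, 0.0, 0.0]
```

```bash
python3 -m jog '[[0,-0.0034,0.002,0.025,0,0,0],[0,-0.0034,0,0.02,0,0,0],[0,0,0,0.0055,0,0,0],[0,0,0,0.004,0,0,0],[0,0,0,0,0,0,0],[0,0,0,0,0,0,0]]'; python3 w.py -80,11,5,4 -57,11,5,4
```

```text
time_s: 9.07
ee_pos: [487.8, 96.5, 225.3]
ee_rot: [179.9, -4.0, 96.4]
force: [-0.3, -0.0, -1.4]
gripper_width: 15.6
t 9.07 tip in board [-97.4  11.3   5.8] F [-0.3 -0.  -1.4] T [-0.17  0.08  0.06] w 15.6 rot [179.93  -4.02  96.4 ]
-80,11,5,4 shift(before-turn axes) [-0.0173, -0.0001, -0.0003] (after) [-0.0173, -0.0002, -0.0003] rv [0.0014, -0.0003, -0.0018]
-57,11,5,4 shift(before-turn axes) [-0.0229, 0.0, -0.0016] (after) [-0.0229, 0.0, -0.0016] rv [0.0, 0.0, 0.0]
```

```bash
python3 -m jog '[[0,0,0,0.001,0,0,0],[0,0,0,0,0,0,0]]'; python3 -m jog '[[0,0,0,0.001,0,0,0],[0,0,0,0,0,0,0]]';python3 w.py
```

```text
time_s: 9.32
ee_pos: [487.6, 96.4, 223.8]
ee_rot: [180.0, -4.0, 96.4]
force: [-0.1, 0.5, -1.3]
gripper_width: 15.8
time_s: 9.57
ee_pos: [487.6, 96.5, 222.6]
ee_rot: [-180.0, -4.0, 96.4]
force: [-0.4, -0.2, -1.5]
gripper_width: 15.9
t 9.57 tip in board [-97.4  10.7   3.2] F [-0.4 -0.2 -1.5] T [-0.12 -0.03  0.03] w 15.9 rot [-179.99   -4.02   96.38]
```

```bash
python3 - <<'E'
from h import *
f=vision.grab_frame("side"); cv2.imwrite("pics/a2.png",cv2.resize(f["color"][140:210,180:260],None,fx=8,fy=8,interpolation=cv2.INTER_CUBIC))
E
```

```text
(no output)
```

View pics/a2.png

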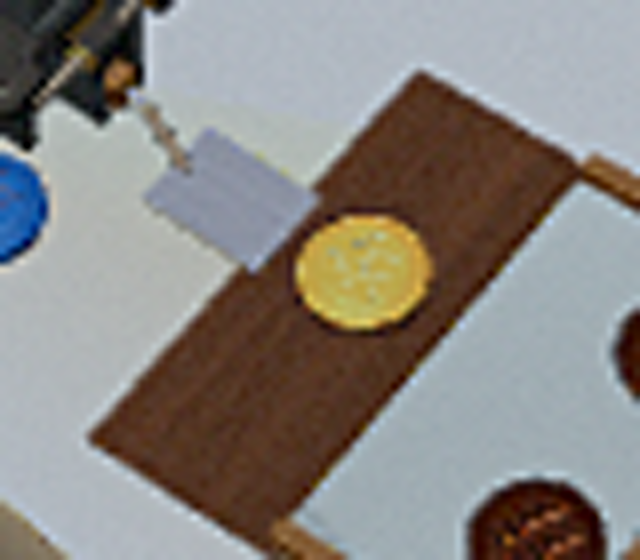

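```bash
python3 -m jog '[[0,0,0,0.001,0,0,0],[0,0,0,0,0,0,0]]'|grep -E "pos|force"; python3 -m jog '[[0,0,0,0.001,0,0,0],[0,0,0,0,0,0,0]]'|grep -E "pos|force"; python3 w.py
```

```text
ee_pos: [487.7, 96.7, 222.0]
force: [-0.7, 0.6, 2.3]
ee_pos: [487.6, 96.9, 221.2]
force: [-1.6, 2.2, 5.7]
t 10.12 tip in board [-97.9  10.9   1.7] F [-1.6  2.2  5.7] T [-0.37  0.28 -0.11] w 15.5 rot [179.97  -4.04  96.37]
```

```bash
sed -i 's/211.7/210.7/' w.py; python3 -m jog '[[0,0,0,-0.002,0,0,0],[0,-0.004,0,-0.0003,0,0,0],[0,-0.004,0,-0.0003,0,0,0],[0,-0.004,0,-0.0003,0,0,0],[0,-0.004,0,-0.0003,0,0,0],[0,-0.004,0,-0.0003,0,0,0],[0,-0.004,0,-0.0003,0,0,0],[0,-0.004,0,-0.0003,0,0,0],[0,0,0,0,0,0,0]]'; python3 w.py
python3 - <<'E'
from h import *
f=vision.grab_frame("side"); cv2.imwrite("pics/a3.png",cv2.resize(f["color"][140:210,180:260],None,fx=8,fy=8,interpolation=cv2.INTER_CUBIC))
E
```

```text
time_s: 11.25
ee_pos: [490.8, 68.4, 222.8]
ee_rot: [180.0, -4.0, 96.4]
force: [-0.5, 0.4, -1.6]
gripper_width: 16.0
t 11.25 tip in board [-69.   10.6   4.4] F [-0.5  0.4 -1.6] T [-0.09  0.05  0.01] w 16.0 rot [180.    -4.01  96.36]
```

View pics/a3.png

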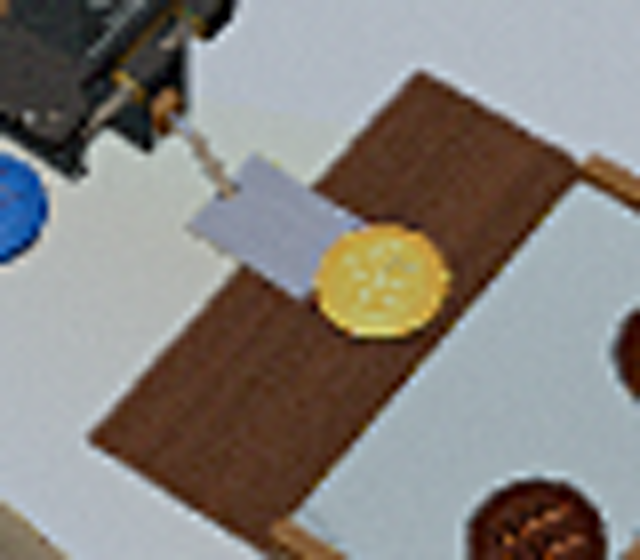

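The biscuit slid ahead of the blade from (363,270) to (382,281), with about 10 mm left to the step. I'll keep pushing.

```bash
python3 -m jog '[[0,-0.004,0,-0.0003,0,0,0],[0,-0.004,0,-0.0003,0,0,0],[0,-0.004,0,-0.0003,0,0,0],[0,0,0,0,0,0,0]]'|grep force;  python3 -m jog '[[0,-0.002,0,-0.0001,0,0,0],[0,0,0,0,0,0,0]]'|grep force;python3 w.py
python3 - <<'E'
from h import *
for n,u in(("side",(180,140)),("top",(170,165))):
    f=vision.grab_frame(n); cv2.imwrite(f"pics/a4{n}.png",cv2.resize(f["color"][u[1]:u[1]+70,u[0]:u[0]+80],None,fx=8,fy=8,interpolation=cv2.INTER_CUBIC))
E
```

```text
force: [0.4, -0.5, -0.8]
force: [-0.1, -0.4, -0.5]
t 12.05 tip in board [-55.2  10.7   4.4] F [-0.1 -0.4 -0.5] T [-0.13  0.04  0.05] w 15.5 rot [180.    -4.01  96.38]
```

View pics/a4side.png

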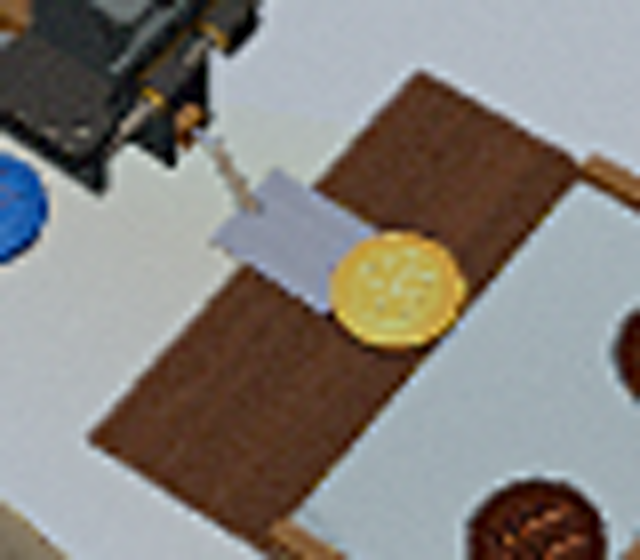

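View pics/a4top.png

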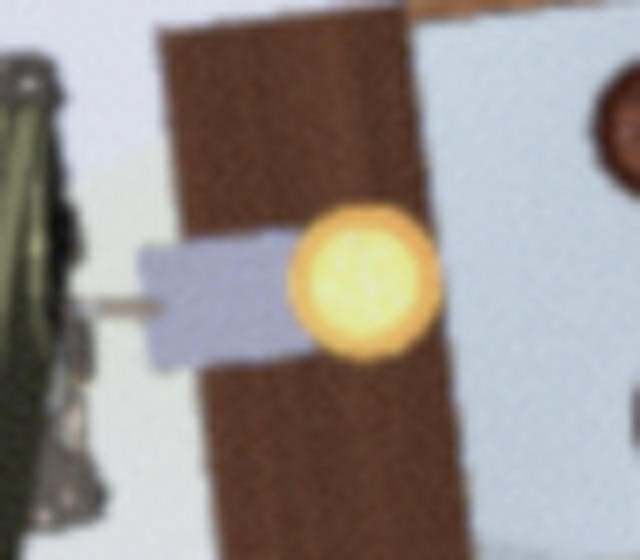

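```bash
python3 w.py -55,10.7,9,4 -54.5,10.7,13.5,4 -52,10.7,17,4
```

```text
t 12.15 tip in board [-55.2  10.7   4.4] F [ 0.2  0.7 -0.3] T [-0.08  0.06 -0.03] w 15.4 rot [180.    -4.01  96.38]
-55,10.7,9,4 shift(before-turn axes) [0.0001, -0.0002, -0.0046] (after) [0.0001, -0.0002, -0.0046] rv [0.0002, -0.0003, -0.0021]
-54.5,10.7,13.5,4 shift(before-turn axes) [-0.0002, 0.0, -0.0045] (after) [-0.0002, 0.0, -0.0045] rv [0.0, 0.0, 0.0]
-52,10.7,17,4 shift(before-turn axes) [-0.0022, -0.0, -0.0037] (after) [-0.0022, -0.0, -0.0037] rv [0.0, 0.0, 0.0]
```

```bash
python3 -m jog '[[0,0,0,-0.0023,0,0,0],[0,0,0,-0.0023,0,0,0],[0,-0.0001,0,-0.0023,0,0,0],[0,-0.0001,0,-0.0023,0,0,0],[0,-0.0011,0,-0.0018,0,0,0],[0,-0.0012,0,-0.0018,0,0,0],[0,0,0,0,0,0,0]]'; python3 w.py
python3 - <<'E'
from h import *
for n,u in(("side",(180,140)),("top",(170,165))):
    f=vision.grab_frame(n); cv2.imwrite(f"pics/a5{n}.png",cv2.resize(f["color"][u[1]:u[1]+70,u[0]:u[0]+80],None,fx=8,fy=8,interpolation=cv2.INTER_CUBIC))
E
```

```text
time_s: 13.02
ee_pos: [492.7, 51.2, 235.5]
ee_rot: [180.0, -4.0, 96.4]
force: [-0.6, 0.0, -0.6]
gripper_width: 15.6
t 13.03 tip in board [-51.7  10.7  17.1] F [-0.6  0.  -0.6] T [-0.12  0.01 -0.04] w 15.6 rot [179.99  -4.01  96.37]
```

View pics/a5side.png

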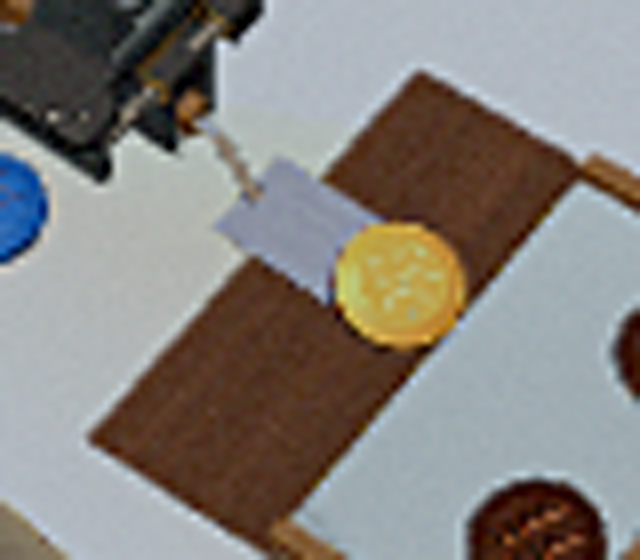

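View pics/a5top.png

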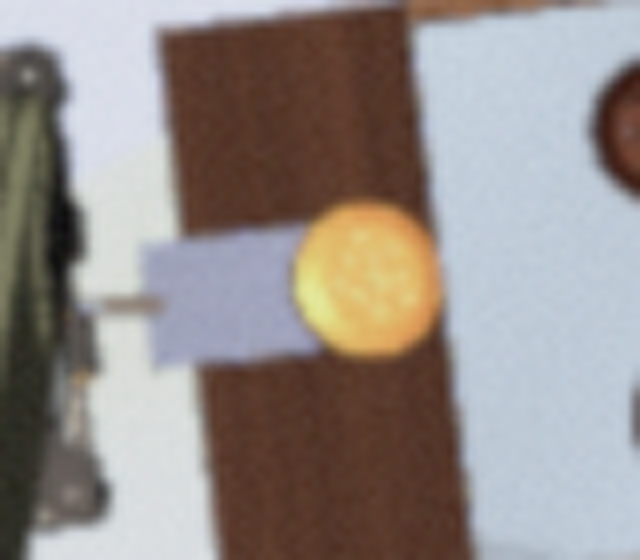

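```bash
python3 -m jog '[[0,-0.0007,0,-0.0034,0,0,0],[0,-0.0007,0,-0.0034,0,0,0],[0,-0.0012,0,-0.0032,0,0,0],[0,-0.0012,0,-0.0032,0,0,0],[0,-0.0016,0,-0.0029,0,0,0],[0,-0.0017,0,-0.0028,0,0,0],[0,0,0,0,0,0,0]]'; python3 w.py
python3 - <<'E'
from h import *
for n,u in(("side",(180,140)),("top",(170,165))):
    f=vision.grab_frame(n); cv2.imwrite(f"pics/a6{n}.png",cv2.resize(f["color"][u[1]:u[1]+70,u[0]:u[0]+80],None,fx=8,fy=8,interpolation=cv2.INTER_CUBIC))
E
```

```text
time_s: 14.0
ee_pos: [493.7, 42.8, 254.0]
ee_rot: [180.0, -4.0, 96.4]
force: [0.2, -0.1, -1.4]
gripper_width: 15.5
t 14.0 tip in board [-43.3  10.8  35.6] F [ 0.2 -0.1 -1.4] T [-0.11  0.02  0.  ] w 15.5 rot [179.97  -4.01  96.37]
```

View pics/a6side.png

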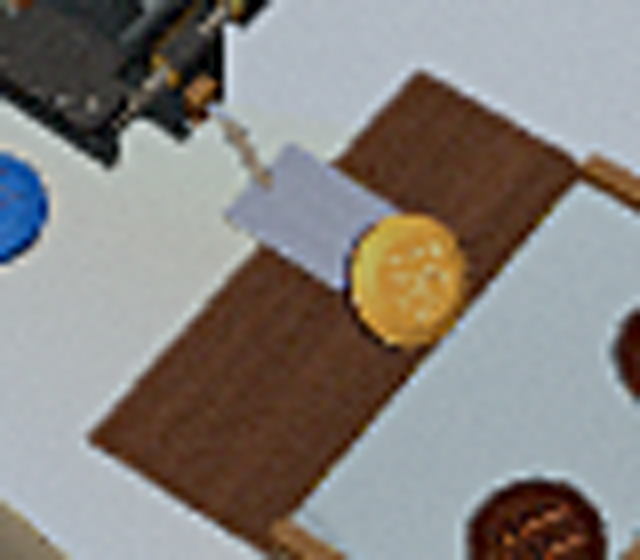

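View pics/a6top.png

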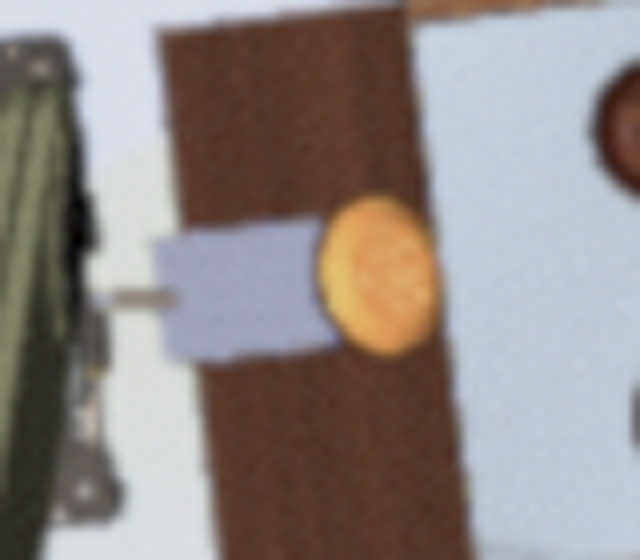

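```bash
python3 -m jog '[[0,-0.002,0,-0.0026,0,0,0],[0,-0.0021,0,-0.0025,0,0,0],[0,-0.0024,0,-0.0022,0,0,0],[0,-0.0025,0,-0.0022,0,0,0],[0,-0.0024,0,-0.0018,0,0,0],[0,-0.0025,0,-0.0017,0,0,0],[0,-0.0027,0,-0.0015,0,0,0],[0,-0.0027,0,-0.0014,0,0,0],[0,-0.0025,0,-0.0009,0,0,0],[0,-0.0026,0,-0.0008,0,0,0],[0,-0.003,0,-0.0002,0,0,0],[0,-0.003,0,-0.0002,0,0,0]]'; python3 w.py
python3 - <<'E'
from h import *
for n,u in(("side",(180,140)),("top",(170,165))):
    f=vision.grab_frame(n); cv2.imwrite(f"pics/a7{n}.png",cv2.resize(f["color"][u[1]:u[1]+70,u[0]:u[0]+80],None,fx=8,fy=8,interpolation=cv2.INTER_CUBIC))
E
```

```text
time_s: 15.6
ee_pos: [497.1, 11.4, 269.6]
ee_rot: [-180.0, -4.0, 96.4]
force: [0.1, -0.5, -0.5]
gripper_width: 15.5
t 15.6 tip in board [-11.6  10.5  51.1] F [ 0.1 -0.5 -0.5] T [-0.12 -0.02 -0.05] w 15.5 rot [-179.99   -4.02   96.38]
```

View pics/a7side.png

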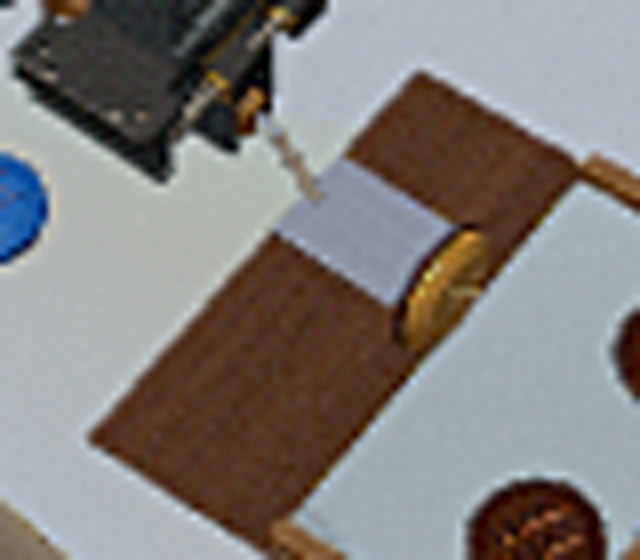

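View pics/a7top.png

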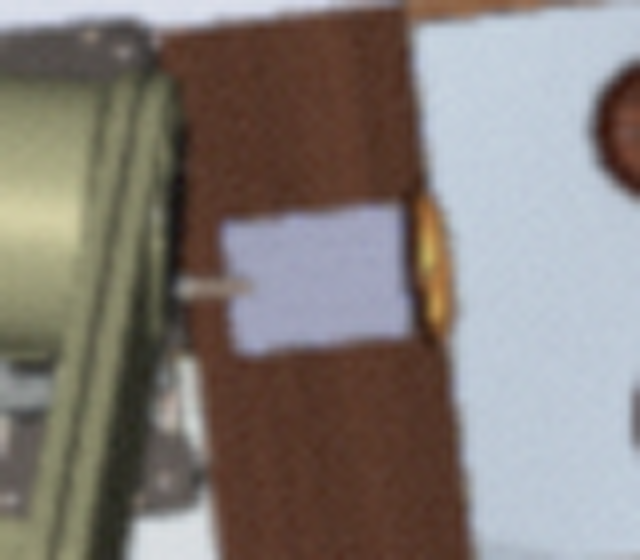

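```bash
python3 -m jog '[[0,-0.003,0,-0.0002,0,0,0],[0,-0.003,0,-0.0002,0,0,0],[0,-0.003,0,-0.0002,0,0,0],[0,-0.003,0,-0.0002,0,0,0],[0,-0.003,0,-0.0002,0,0,0],[0,0,0,0,0,0,0],[0,0,0,0,0,0,0],[0,0,0,0,0,0,0]]'; python3 w.py
python3 - <<'E'
from h import *
for n,u in(("side",(180,140)),("top",(170,165))):
    f=vision.grab_frame(n); cv2.imwrite(f"pics/a8{n}.png",cv2.resize(f["color"][u[1]:u[1]+70,u[0]:u[0]+80],None,fx=8,fy=8,interpolation=cv2.INTER_CUBIC))
E
```

```text
time_s: 16.7
ee_pos: [498.8, -3.3, 269.6]
ee_rot: [-180.0, -4.0, 96.4]
force: [0.5, -0.3, -1.1]
gripper_width: 15.6
t 16.7 tip in board [ 3.1 10.5 51.1] F [ 0.5 -0.3 -1.1] T [-0.14  0.06  0.02] w 15.6 rot [-180.     -4.02   96.39]
```

View pics/a8side.png

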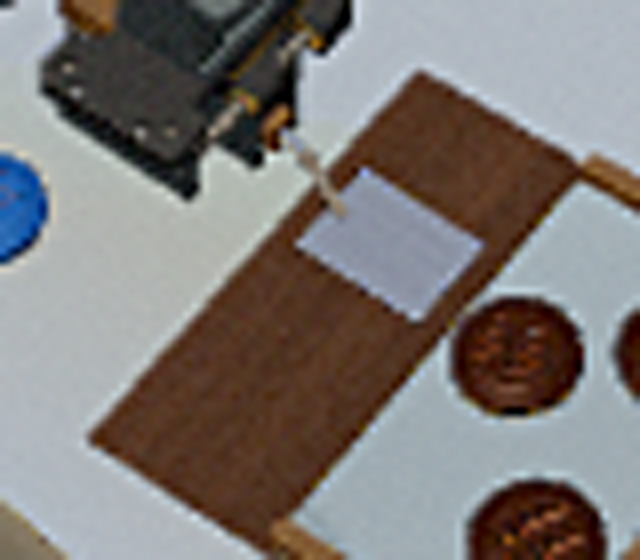

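View pics/a8top.png

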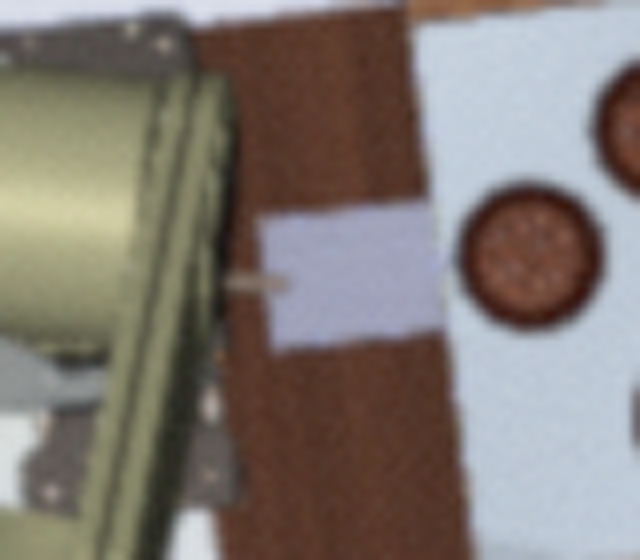

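The biscuit lies chocolate side up on the marble, at top crop (530,255) and side crop (517,355). Next I'll locate all three biscuits for the push.

```bash
cat > loc.py <<'E'
from h import *
import json,sys
B=json.load(open("board.json")); a=np.radians(B[2])
w2b=lambda p:np.round([np.cos(a)*(p[0]-B[0])+np.sin(a)*(p[1]-B[1]),-np.sin(a)*(p[0]-B[0])+np.cos(a)*(p[1]-B[1])],1)
n0=sys.argv[1]
for n in("top","side"):
    f=vision.grab_frame(n); P=cloud(f)
    hsv=cv2.cvtColor(f["color"],cv2.COLOR_BGR2HSV)
    # dark brown blobs inside marble area
    b2w=lambda x,y,z:np.array([B[0]+np.cos(a)*x-np.sin(a)*y,B[1]+np.sin(a)*x+np.cos(a)*y,z])
    poly=proj(f,np.array([b2w(5,113,14),b2w(135,113,14),b2w(135,-113,14),b2w(5,-113,14)])).round().astype(np.int32)
    m=np.zeros(f["depth"].shape,np.uint8); cv2.fillPoly(m,[poly],1)
    m&=(f["color"].max(2)<115).astype(np.uint8)
    nn,lab,st,ce=cv2.connectedComponentsWithStats(m)
    for i in range(1,nn):
        if st[i,4]>60:
            c=ray(f,ce[i],24)[0]; print(n,st[i,4],ce[i].round(1),"board",w2b(c),"z",np.percentile(P[lab==i][:,2],[10,50,90]).round(1))
    u=(165,140) if n=="top" else(180,130)
    cv2.imwrite(f"pics/{n0}{n}.png",cv2.resize(f["color"][u[1]:u[1]+100,u[0]:u[0]+130],None,fx=6,fy=6,interpolation=cv2.INTER_CUBIC))
E
python3 loc.py b1
```

```text
top 251 [252.8 180.5] board [99.  58.9] z [23.8 27.3 31.3]
top 234 [235.8 196.2] board [37.1 13.9] z [23.3 27.7 31. ]
top 216 [258.  216.3] board [101.4 -60.5] z [22.8 27.  30.8]
side 204 [244.1 184.1] board [39.6  9.9] z [22.8 27.4 30.8]
side 205 [264.8 183.7] board [101.5  55.7] z [21.6 27.3 31.3]
side 214 [246.5 207.4] board [104.3 -64.2] z [22.1 27.2 31.2]
```

View pics/b1side.png

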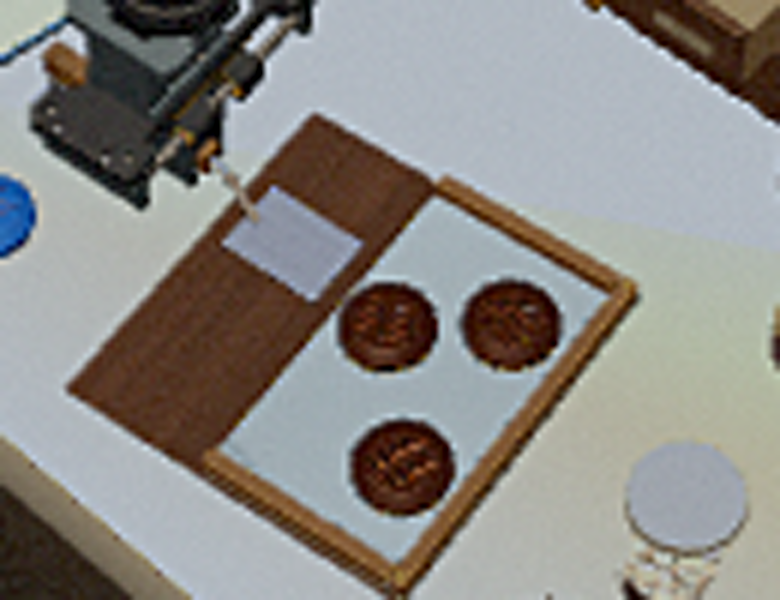

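```bash
python3 w.py -20,27,50,4,-20 -4,27,18.7,4,-20 8,22.9,18.7,4,-20 46,9,18.7,4,-20
```

```text
t 16.9 tip in board [ 3.1 10.5 51.1] F [-0.  -0.4 -1. ] T [-0.13  0.08  0.02] w 15.8 rot [-180.     -4.02   96.39]
-20,27,50,4,-20 shift(before-turn axes) [0.0169, 0.0515, 0.0023] (after) [0.0334, 0.0426, 0.0035] rv [-0.0243, -0.0003, 0.3463]
-4,27,18.7,4,-20 shift(before-turn axes) [-0.0172, 0.0055, 0.0302] (after) [-0.0172, 0.0055, 0.0302] rv [0.0, 0.0, 0.0]
8,22.9,18.7,4,-20 shift(before-turn axes) [-0.0126, 0.0003, -0.0009] (after) [-0.0126, 0.0003, -0.0009] rv [0.0, 0.0, 0.0]
46,9,18.7,4,-20 shift(before-turn axes) [-0.0404, -0.0001, -0.0028] (after) [-0.0404, -0.0001, -0.0028] rv [0.0, 0.0, 0.0]
```

```bash
python3 -m jog '[[0,0.0085,0.0258,0.0011,0,0,0],[0,0.0084,0.0257,0.0012,0,0,0],[0,0,0,0,-0.0081,0,0.1154],[0,0,0,0,-0.0081,0,0.1154],[0,0,0,0,-0.0081,0,0.1154],[0,-0.0086,0.0028,0.0151,0,0,0],[0,-0.0086,0.0027,0.0151,0,0,0],[0,0,0,0,0,0,0],[0,0,0,0,0,0,0]]'; python3 w.py 8,22.9,18.7,4,-20 46,9,18.7,4,-20; python3 loc.py b2
```

```text
time_s: 18.02
ee_pos: [550.0, 3.2, 236.8]
ee_rot: [-180.0, -4.0, 76.5]
force: [0.0, 0.1, -1.1]
gripper_width: 15.8
t 18.02 tip in board [-3.8 27.1 18.4] F [ 0.   0.1 -1.1] T [-0.11  0.11  0.  ] w 15.8 rot [-179.97   -4.02   76.49]
8,22.9,18.7,4,-20 shift(before-turn axes) [-0.0124, -0.0, -0.0012] (after) [-0.0124, -0.0, -0.0012] rv [-0.0005, -0.0003, -0.0001]
46,9,18.7,4,-20 shift(before-turn axes) [-0.0404, -0.0001, -0.0028] (after) [-0.0404, -0.0001, -0.0028] rv [0.0, 0.0, 0.0]
top 249 [252.9 180.5] board [99.2 58.8] z [24.  27.6 30.8]
top 228 [235.9 196.2] board [37.4 14. ] z [23.6 27.7 31. ]
top 203 [258.1 216.4] board [101.5 -60.7] z [23.1 26.8 30.6]
side 203 [244.1 184. ] board [39.4 10.1] z [22.5 27.4 31.7]
side 205 [264.8 183.7] board [101.5  55.7] z [21.6 26.9 31.3]
side 215 [246.5 207.4] board [104.3 -64.3] z [22.3 26.9 31.7]
```

View pics/b2side.png

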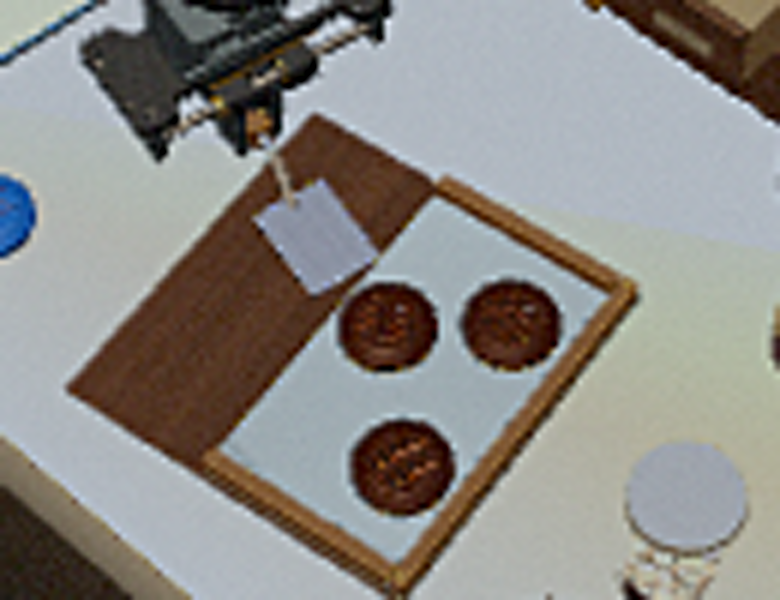

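View pics/b2top.png

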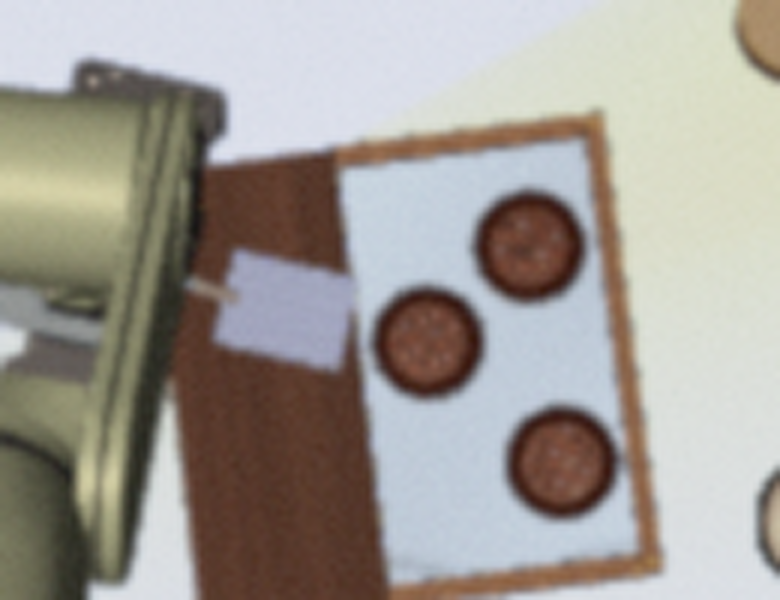

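```bash
python3 -m jog '[[0,-0.008,0,-0.0008,0,0,0],[0,-0.004,0,-0.0003,0,0,0],[0,-0.004,0,-0.0003,0,0,0],[0,-0.004,0,-0.0003,0,0,0],[0,-0.004,0,-0.0003,0,0,0],[0,-0.004,0,-0.0003,0,0,0],[0,-0.004,0,-0.0002,0,0,0],[0,-0.004,0,-0.0003,0,0,0],[0,-0.004,0,-0.0003,0,0,0],[0,-0.004,0,-0.0003,0,0,0],[0,0,0,0,0,0,0]]'; python3 w.py ; python3 loc.py b3
```

```text
time_s: 19.5
ee_pos: [539.5, -39.8, 237.4]
ee_rot: [-180.0, -4.0, 76.5]
force: [0.2, 0.5, -0.9]
gripper_width: 15.5
t 19.5 tip in board [37.8 11.8 19. ] F [ 0.2  0.5 -0.9] T [-0.14  0.14 -0.01] w 15.5 rot [-179.99   -4.01   76.48]
top 500 [249.4 188.7] board [84.6 33.2] z [23.4 27.3 31. ]
top 215 [258.  216.4] board [101.2 -60.7] z [22.6 27.4 31. ]
side 414 [257.  186.9] board [85.6 27.7] z [21.9 27.7 31.8]
side 215 [246.5 207.4] board [104.3 -64.3] z [22.4 27.3 31.6]
```

View pics/b3top.png

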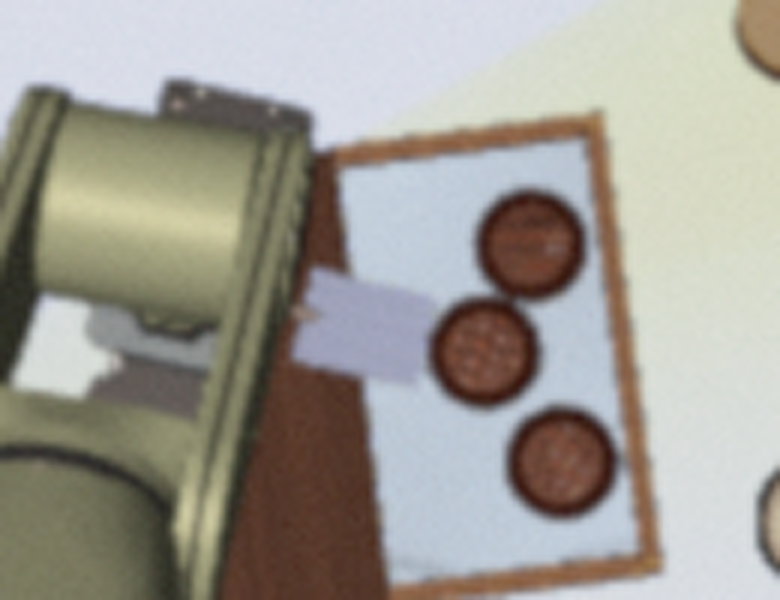

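```bash
python3 w.py 24,16,19,4,-20 24,0,19,4,0 36,0,19,4,0
```

```text
t 19.6 tip in board [37.6 12.  19. ] F [-0.2 -0.  -1. ] T [-0.15  0.09  0.05] w 15.8 rot [180.    -4.01  76.49]
24,16,19,4,-20 shift(before-turn axes) [0.0142, -0.0009, 0.001] (after) [0.0142, -0.0009, 0.001] rv [0.0, -0.0003, -0.0001]
24,0,19,4,0 shift(before-turn axes) [-0.0117, -0.0503, -0.0008] (after) [0.0062, -0.0512, 0.0004] rv [0.0243, 0.0, -0.3482]
36,0,19,4,0 shift(before-turn axes) [-0.012, 0.0, -0.0008] (after) [-0.012, 0.0, -0.0008] rv [0.0, 0.0, 0.0]
```

```bash
python3 -m jog '[[0,0.0142,-0.0009,0.001,0,0,0],[0,-0.0058,-0.0251,-0.0004,0,0,0],[0,-0.0059,-0.0252,-0.0004,0,0,0],[0,0,0,0,0.0081,0,-0.116],[0,0,0,0,0.0081,0,-0.116],[0,0,0,0,0.0081,0,-0.116],[0,0,0,0,0,0,0],[0,0,0,0,0,0,0]]'; python3 w.py 36,0,19,4,0 73,0,19,4,0 ; python3 loc.py b4
```

```text
time_s: 20.6
ee_pos: [490.5, -24.7, 237.4]
ee_rot: [180.0, -4.0, 96.4]
force: [0.0, 0.4, -1.2]
gripper_width: 15.5
t 20.6 tip in board [23.4 -0.  19. ] F [ 0.   0.4 -1.2] T [-0.07  0.08  0.06] w 15.5 rot [179.99  -4.02  96.42]
36,0,19,4,0 shift(before-turn axes) [-0.0125, -0.0001, -0.0009] (after) [-0.0125, -0.0001, -0.0009] rv [0.0003, -0.0003, -0.0014]
73,0,19,4,0 shift(before-turn axes) [-0.0369, 0.0, -0.0026] (after) [-0.0369, 0.0, -0.0026] rv [0.0, 0.0, 0.0]
top 505 [249.5 188.8] board [84.6 32.9] z [23.6 27.4 31.4]
top 223 [258.1 216.4] board [101.5 -60.6] z [22.8 27.2 30.4]
side 408 [257.1 186.8] board [85.8 28.1] z [22.5 27.3 31.5]
side 214 [246.5 207.4] board [104.3 -64.4] z [21.9 27.4 31.2]
```

View pics/b4top.png

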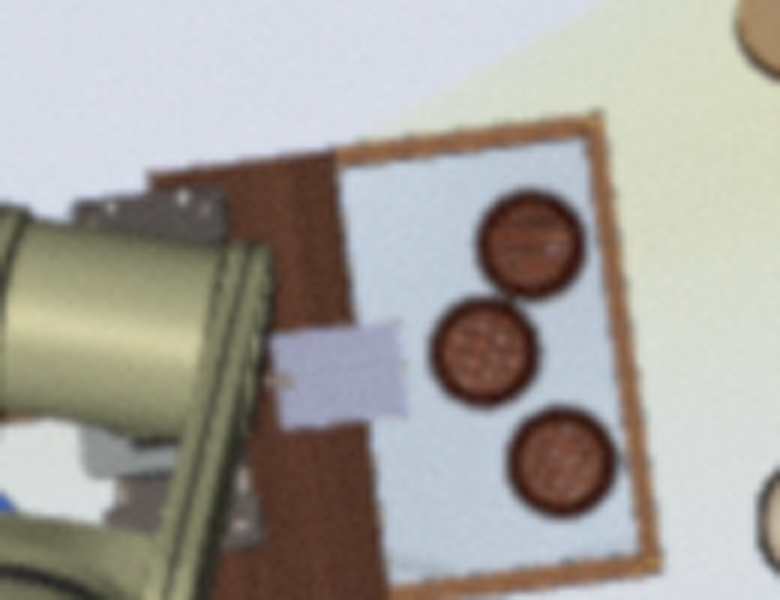

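```bash
python3 -m jog '[[0,-0.008,0,-0.0006,0,0,0],[0,-0.004,0,-0.0003,0,0,0],[0,-0.004,0,-0.0003,0,0,0],[0,-0.004,0,-0.0003,0,0,0],[0,-0.004,0,-0.0003,0,0,0],[0,-0.004,0,-0.0003,0,0,0],[0,-0.004,0,-0.0003,0,0,0],[0,-0.004,0,-0.0003,0,0,0],[0,0,0,0,0,0,0]]'; python3 w.py; python3 loc.py b5
```

```text
time_s: 21.82
ee_pos: [494.6, -61.3, 237.6]
ee_rot: [180.0, -4.0, 96.5]
force: [-0.5, -0.3, -1.3]
gripper_width: 15.6
t 21.82 tip in board [60.3  0.  19.2] F [-0.5 -0.3 -1.3] T [-0.16  0.08  0.04] w 15.6 rot [179.98  -4.    96.47]
top 758 [255.  196.8] board [99.5  4.5] z [23.4 27.3 31.3]
side 630 [255.8 194.9] board [101.7  -2.9] z [22.1 27.2 31.2]
```

View pics/b5top.png

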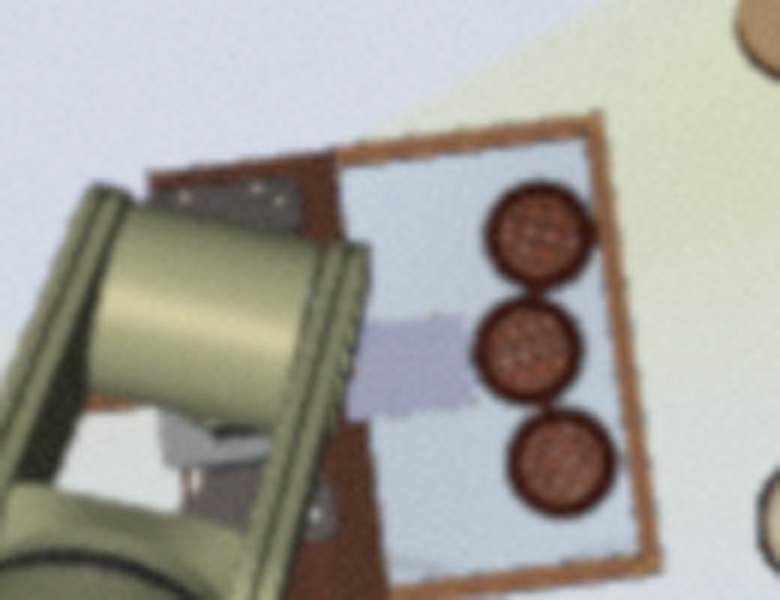

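Neighbour A eased aside and the biscuit at (528,350) has entered the row. I'll push to the fence in small steps and watch the force.

```bash
python3 -m jog '[[0,-0.003,0,-0.0002,0,0,0],[0,-0.003,0,-0.0002,0,0,0],[0,-0.003,0,-0.0002,0,0,0],[0,0,0,0,0,0,0]]'|grep force; python3 -m jog '[[0,-0.002,0,-0.0001,0,0,0],[0,0,0,0,0,0,0]]'|grep force; python3 w.py; python3 loc.py b6
```

```text
force: [0.9, 0.4, -1.3]
force: [-0.6, -0.2, -1.0]
t 22.68 tip in board [71.1 -0.1 19.1] F [-0.6 -0.2 -1. ] T [-0.11  0.06  0.02] w 15.9 rot [179.99  -4.01  96.49]
top 777 [256.3 197.2] board [103.5   2.4] z [23.3 27.4 31.3]
side 628 [256.6 195.4] board [105.5  -2.9] z [22.3 27.1 31.2]
```

View pics/b6top.png

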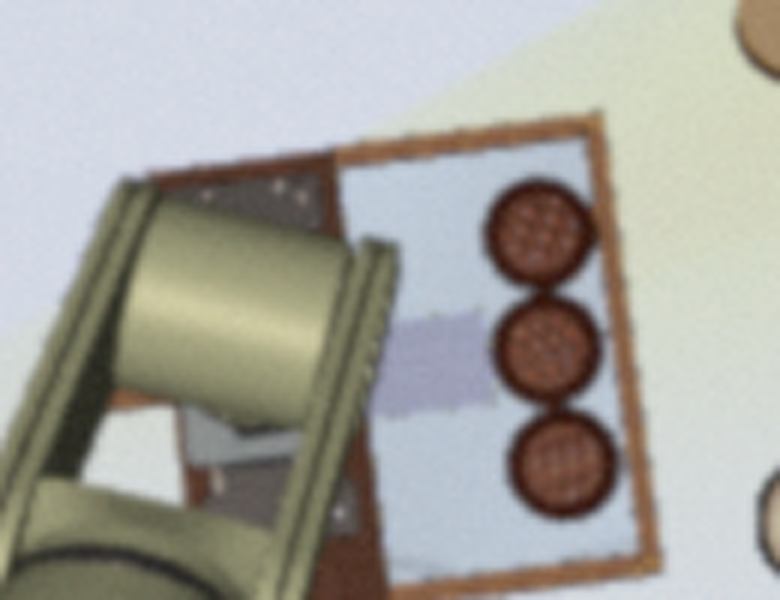

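```bash
python3 -m jog '[[0,-0.001,0,-0.0001,0,0,0],[0,-0.001,0,-0.0001,0,0,0],[0,0,0,0,0,0,0],[0,0,0,0,0,0,0]]'|grep force;  python3 w.py 40,0,19,4,0 40,0,90,4,0; python3 loc.py b7
```

```text
force: [-0.3, -0.2, -0.7]
t 23.27 tip in board [73.1 -0.  19.1] F [-0.3 -0.2 -0.7] T [-0.12  0.02  0.05] w 15.1 rot [179.99  -4.01  96.49]
40,0,19,4,0 shift(before-turn axes) [0.033, 0.0, 0.0025] (after) [0.033, 0.0, 0.0025] rv [0.0002, -0.0002, -0.0002]
40,0,90,4,0 shift(before-turn axes) [0.005, 0.0, -0.0708] (after) [0.005, 0.0, -0.0708] rv [0.0, 0.0, 0.0]
top 778 [256.4 197.2] board [104.    2.3] z [22.9 27.4 31. ]
side 625 [256.8 195.5] board [106.2  -3.1] z [22.4 27.3 31.3]
```

View pics/b7side.png

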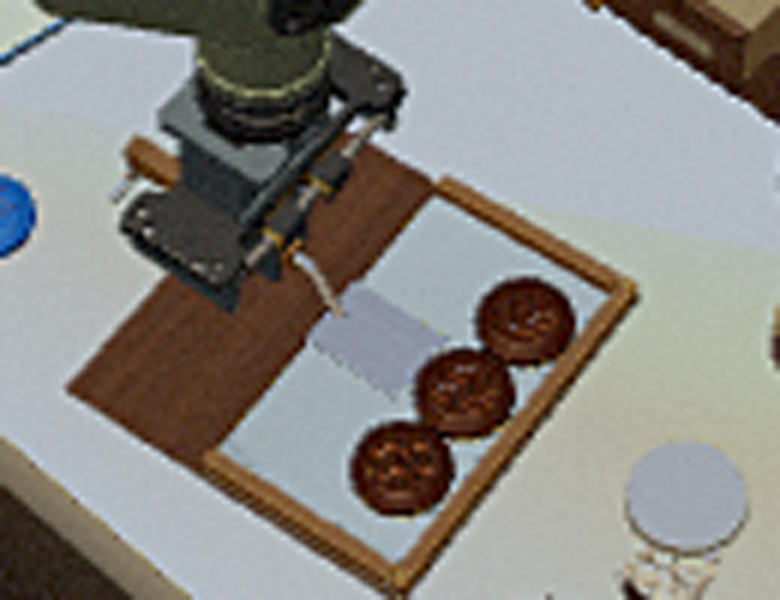

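The three are in a row: (525,322), (465,393) and (402,468). I'll retract and raise the spatula, then check each biscuit.

```bash
python3 -m jog '[[0,0.008,0,0.0006,0,0,0],[0,0.012,0,0.001,0,0,0],[0,0.013,0,0.001,0,0,0],[0,0.0018,0,-0.025,0,0,0],[0,0.0025,0,-0.035,0,0,0],[0,0.0018,0,-0.025,0,0,0],[0,0.04,0,0.0028,0,0,0],[0,0.04,0,0.0028,0,0,0],[0,0,0,0,0,0,0]]'
python3 - <<'E'
from h import *
import json
B=json.load(open("board.json")); a=np.radians(B[2])
w2b=lambda p:np.round([np.cos(a)*(p[0]-B[0])+np.sin(a)*(p[1]-B[1]),-np.sin(a)*(p[0]-B[0])+np.cos(a)*(p[1]-B[1])],1)
for n in("top","side"):
    f=vision.grab_frame(n); P=cloud(f)
    for l in("biscuit","neighbour_a"):
        for r in vision.silhouettes(n,l):
            uv=np.argwhere(r["pixels"])[:,::-1]; b=w2b(ray(f,uv.mean(0),22)[0])
            if 0<b[0]<150: print(n,l,round(r["p"],2),len(uv),b,np.percentile(P[r["pixels"]][:,2],[10,50,90]).round(1))
    u=(165,140) if n=="top" else(180,130)
    cv2.imwrite(f"pics/c1{n}.png",cv2.resize(f["color"][u[1]:u[1]+100,u[0]:u[0]+130],None,fx=6,fy=6,interpolation=cv2.INTER_CUBIC))
E
python3 w.py
```

```text
time_s: 24.5
ee_pos: [482.3, 41.2, 322.6]
ee_rot: [-180.0, -4.0, 96.7]
force: [0.3, -0.6, -1.0]
gripper_width: 15.5
top biscuit 0.5 280 [102.8   0.5] [23.7 27.4 30.9]
top neighbour_a 0.85 272 [101.9 -60.8] [23.5 27.5 31.2]
top neighbour_a 0.62 291 [104.1  66.1] [22.5 27.3 31.4]
side biscuit 0.8 219 [105.2  -1.4] [22.4 27.  31.8]
side neighbour_a 0.64 249 [104.6 -64.7] [19.5 27.  31.1]
t 24.8 tip in board [-39.7  -0.2 104. ] F [ 0.3  0.5 -0.3] T [-0.13 -0.03 -0.03] w 15.8 rot [-180.     -4.     96.43]
```

View pics/c1top.png

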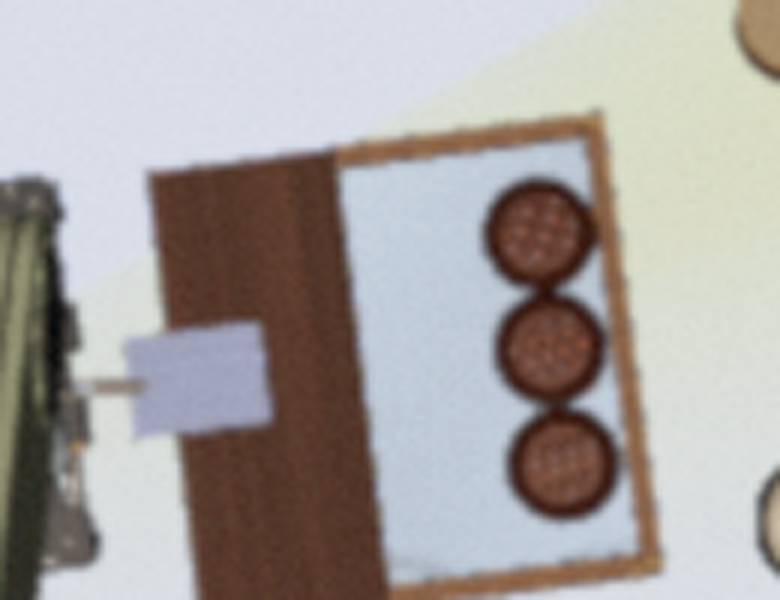

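```bash
python3 -m jog '[[0,0,0,0,0,-0.07,0],[0,0,0,0,0,0,-0.17],[0,0,0,0,0,0,-0.17],[0,0,0,0,0,0,-0.17],[0,0,0,0,0,0,-0.17],[0,0,0,0,0,0,-0.17],[0,0,0,0,0,0,-0.17],[0,0,0,0,0,0,-0.17],[0,0,0,0,0,0,-0.16],[0,0,0,0,0,0,0]]'; python3 d.py 458 269.5 314 180 0 174
```

```text
time_s: 26.05
ee_pos: [483.2, 38.1, 322.4]
ee_rot: [180.0, -0.0, 173.7]
force: [0.0, 0.3, -0.6]
gripper_width: 15.4
t 26.05 pos [483.2  38.1 322.4] rot [180.    -0.   173.66] F [ 0.   0.3 -0.6] w 15.4
rotvec(tool) [ 0.0001 -0.0001 -0.006 ] shift m: old axes [0.0506 0.2272 0.0085] new axes [0.0493 0.2275 0.0084]
```

```bash
python3 -m jog '[[0,0.0084,0.0379,0.0014,0,0,0],[0,0.0084,0.0379,0.0014,0,0,0],[0,0.0084,0.0379,0.0014,0,0,0],[0,0.0084,0.0379,0.0014,0,0,0],[0,0.0084,0.0378,0.0014,0,0,0],[0,0.0084,0.0378,0.0014,0,0,0],[0,0,0,0,0,0,0],[0,0,0,0.04,0,0,0],[0,0,0,0.04,0,0,0],[0,0,0,0.01,0,0,0],[0,0,0,0,0,0,0]]'; python3 d.py 458 269.5 215 180 0 174
python3 - <<'E'
from h import *
for n,u in(("side",(100,70)),("top",(70,150))):
    f=vision.grab_frame(n); cv2.imwrite(f"pics/d1{n}.png",cv2.resize(f["color"][u[1]:u[1]+120,u[0]:u[0]+150],None,fx=5,fy=5,interpolation=cv2.INTER_CUBIC))
E
```

```text
time_s: 27.42
ee_pos: [457.8, 269.5, 224.2]
ee_rot: [-180.0, -0.0, 173.7]
force: [0.4, 0.1, -0.4]
gripper_width: 15.7
t 27.425 pos [457.8 269.5 224.2] rot [-1.7998e+02 -2.0000e-02  1.7374e+02] F [ 0.4  0.1 -0.4] w 15.7
rotvec(tool) [-0.0003 -0.0003 -0.0046] shift m: old axes [-0.0002  0.      0.0092] new axes [-0.0002  0.      0.0092]
```

View pics/d1side.png

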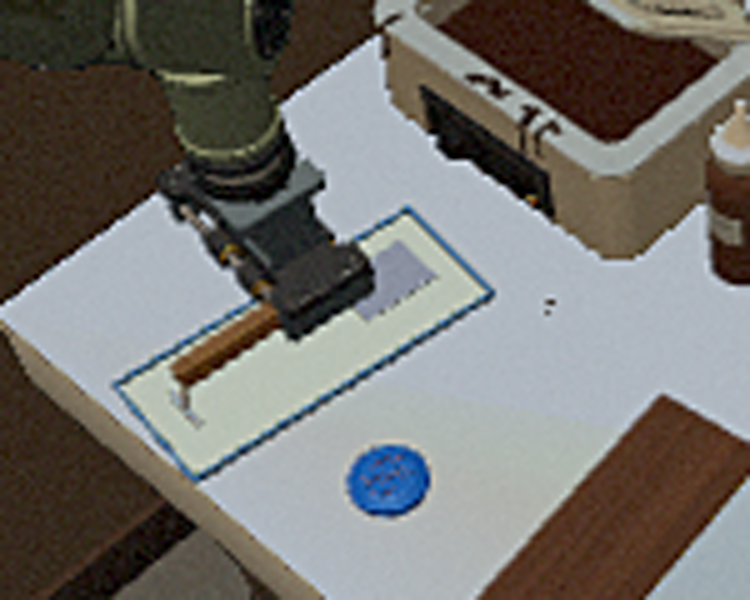

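View pics/d1top.png

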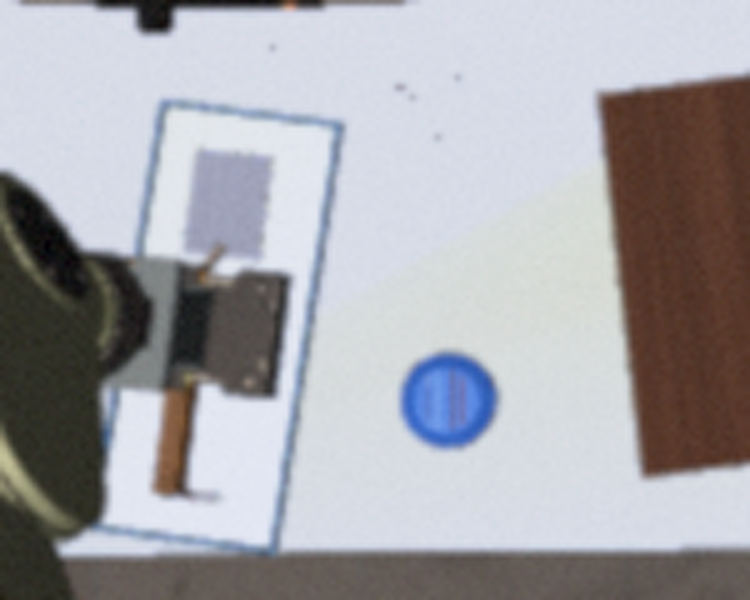

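The blade and foot are inside the tray outline. I'll lower with a force check.

```bash
python3 -m jog '[[0,0,0,0.004,0,0,0],[0,0,0,0.003,0,0,0],[0,0,0,0,0,0,0]]'|grep -E "pos|force"; python3 -m jog '[[0,0,0,0.001,0,0,0],[0,0,0,0,0,0,0]]'|grep -E "pos|force"; python3 -m jog '[[0,0,0,0.001,0,0,0],[0,0,0,0,0,0,0]]'|grep -E "pos|force"
```

```text
ee_pos: [457.3, 270.0, 217.2]
force: [-0.1, -0.2, -0.1]
ee_pos: [457.4, 270.1, 216.1]
force: [-0.1, -0.6, -1.1]
ee_pos: [457.5, 270.1, 215.2]
force: [0.2, -0.4, -0.8]
```

```bash
python3 -m jog '[[0,0,0,0.0005,0,0,0],[0,0,0,0,0,0,0]]'|grep -E "pos|force"; python3 -m jog '[[0,0,0,0.0005,0,0,0],[0,0,0,0,0,0,0]]'|grep -E "pos|force"
```

```text
ee_pos: [457.5, 270.1, 214.9]
force: [-0.3, 0.0, 2.3]
ee_pos: [457.6, 270.1, 214.7]
force: [0.7, -0.2, 4.7]
```

Contact is at the tray floor, at the same height as the pick. I'll open slowly and then lift.

```bash
python3 -m jog '[[0.03,0,0,0,0,0,0],[0.05,0,0,0,0,0,0],[0.07,0,0,0,0,0,0],[0.08,0,0,0,0,0,0],[0.08,0,0,0,0,0,0],[0.08,0,0,0,0,0,0],[0.08,0,0,0,0,0,0]]'|grep -E "pos|force|width"
python3 -m jog '[[0.08,0,0,-0.01,0,0,0],[0.08,0,0,-0.02,0,0,0],[0.08,0,0,-0.04,0,0,0],[0.08,0,0,-0.05,0,0,0],[0.08,0,0,-0.05,0,0,0],[0.08,0.04,0.04,0,0,0,0],[0.08,0.04,0.04,0,0,0,0],[0.08,0.04,0.04,0,0,0,0],[0.08,0,0,0,0,0,0],[0.08,0,0,0,0,0,0]]'
python3 - <<'E'
from h import *
for n,u in(("side",(100,70)),("top",(70,150))):
    f=vision.grab_frame(n); cv2.imwrite(f"pics/e1{n}.png",cv2.resize(f["color"][u[1]:u[1]+120,u[0]:u[0]+150],None,fx=5,fy=5,interpolation=cv2.INTER_CUBIC))
    cv2.imwrite(f"pics/e1{n}full.png",f["color"])
E
```

```text
ee_pos: [457.4, 270.1, 214.2]
force: [0.1, -0.3, 0.7]
gripper_width: 79.7
time_s: 31.02
ee_pos: [350.9, 402.0, 384.6]
ee_rot: [180.0, 0.0, 173.9]
force: [0.4, -0.4, 0.1]
gripper_width: 80.1
```

View pics/e1side.png

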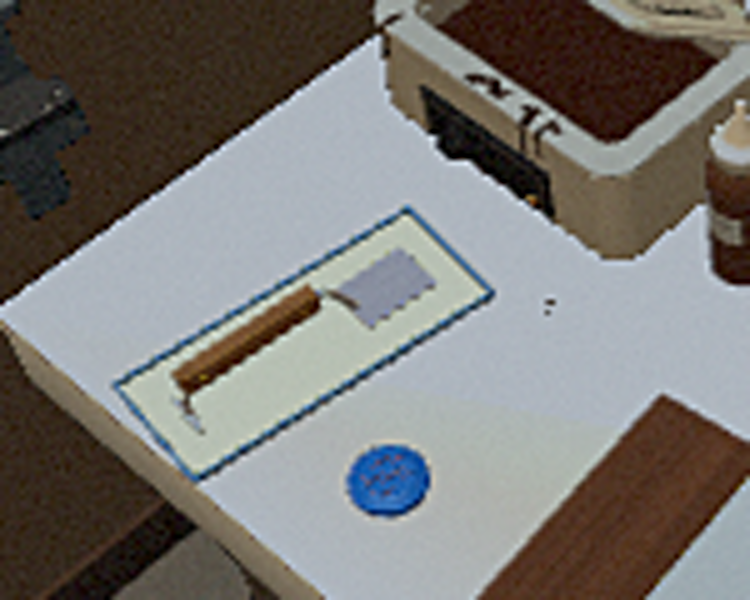

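View pics/e1topfull.png

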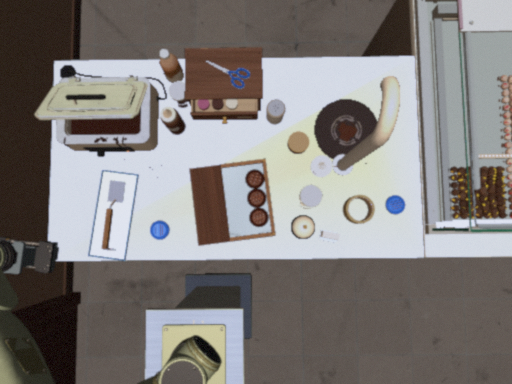

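The spatula stands level in its tray, at (110,212) in the top view. The three chocolate-up biscuits sit in a row along the back fence at (255,178), (257,198) and (259,217), and the arm is clear. I'll hand in.

```bash
python3 -c "
from workcell import ticket
print(ticket.job_done())"
```

```text
the job is handed in; nothing more can be done
None
```

The job is handed in at about 31 s of the 59 s allowed; no verdict was reported.

**What I did:** I gripped the spatula and slid its blade under the biscuit's rim. I pushed the biscuit to the step and tipped it over onto the marble, chocolate side up. Then I pushed it at its rim, first at an angle to line it up and then straight into the gap. The +y neighbour eased aside and the biscuit came in against the fence. I laid the spatula back in its tray, released it and moved the arm clear.

**Last checks:**
- **Biscuits:** all three looked flat and chocolate side up, at board x about 102–105 mm (window 88–112). Their y positions were about +66, 0 and −62 mm. The neighbour at +66 was measured from the top camera only. The two cameras differed by 2–4 mm elsewhere.
- **Spatula:** it looked level and inside the tray rim, and it touched the tray floor at the same height as when I picked it up. I judged its final position by eye, without fitting it again.
- **Forces:** nothing I read went above about 6 N, and I saw no gripper contact with a biscuit.

None of the checks failed.

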